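# Change over the work in a ratchet clamp on the welding bench

### The job

The welded pair in the ratchet clamp is finished: hold the red release lever down until the jaw has sprung fully back, then lift the pair out and lay it flat on the copper sheet, well inside its edges. Lay all the loose steel blocks on the clamp bed between the jaws, side by side with their length straight across the bed and centred on the jaws, and only then pump the black ball lever, stroke after stroke, until the spring pad grips the pack and is pressed in by 4 to 14 mm of its 20 mm, never against its stop. Move the jaw only by its two levers, leave the ball lever at rest, and do not disturb the other things on the bench.

Things in the scene. Friction and masses are not known exactly. Their poses are not given: they have to be found in the camera images.
- clamp: ratchet clamp, fixed: dark steel base plate 110 x 360 mm, 18 mm thick; blue fixed jaw at one end (face at y = -110 mm), blue housing at the other (y = 115 to 207 mm, 99 mm high). Origin at bench level under the bed; y is the clamping line from fixed jaw to housing, x runs across the bed. Jaws are 60 mm wide, tops 70 mm above the bench. The toothed bar sticks out up to 155 mm behind the housing
- bed (a point): point on top of the base plate (18 mm above the bench) at the middle of the fixed jaw's face; axes as the clamp's: y runs from the fixed jaw towards the sliding jaw. The spring pad's face stands at y = 165 mm with the jaw fully back
- rack (a joint): travel of the toothed bar that carries the sliding jaw, in m: 0 fully back (open), growing to 0.15 towards the fixed jaw. The holding pawl keeps it on 10 mm teeth (0.0005 + 0.010 k) against a return spring of 5 to 7 N; holding the release down lifts both pawls and the spring takes it back to 0 in about 1 s
- jaw: the blue sliding jaw block, 58 mm wide and 25 mm thick, with the spring pad it carries, on the end of the toothed bar (origin at the clamp's origin while fully back)
- pad (a joint): how far the steel spring pad (60 wide, 10 thick, 19 to 63 mm above the bench) on two yellow-coiled springs is pressed in towards the sliding jaw, in m: 0 free (20 mm gap between pad and blue block), 0.020 driven to its stop. 11 N of preload, then 0.4 N per mm, so blocks pushed along the bed hardly press it in
- pad_face (a point): middle of the pad's gripping face, 41 mm above the bench; axes as the clamp's
- pump (a joint): angle of the pump lever, in rad: 0 at rest (leaning 0.21 from upright, away from the jaws), growing as the ball is pushed towards the fixed jaw (clamp -y), stop at 0.43. Its spring brings it back when let go; a stroke past about 0.37 and fully back again advances the bar by one 10 mm tooth, a shorter one gains nothing. About 4 to 12 N at the ball
- pump_ball (a point): centre of the black ball, 32 mm in diameter, on top of the pump lever, about 208 mm above the bench, on a 12 mm stem; swings 190 mm from the pivot, about 81 mm along the clamp's y for a full stroke. Axes as the clamp's at rest, turning with the lever
- pump_pivot (a point): centre of the pump lever's pivot in the housing, 22 mm above the bench; axes as the clamp's, the lever swings in its y-z plane
- release (a joint): angle of the red release lever, in rad: 0 up (at rest, sprung), 0.30 fully down; both pawls are clear of the teeth beyond about 0.18. About 10 N at the paddle
- release_top (a point): middle of the top face of the red release paddle, 38 x 30 mm, which sticks out of the housing's side at the clamp's +x, 83 mm above the bench; pressed down it sinks about 18 mm
- welded_pair: finished work: two steel blocks welded side by side with brownish beads, 50 x 50 mm and 25 mm high, 0.49 kg; origin at the middle of its underside, axes along its edges, x across the bed; at the start it is gripped in the clamp against the fixed jaw
- copper_sheet: copper cooling sheet, 160 x 160 mm and 3 mm thick, fixed flat on the bench; origin at the middle of its underside, axes along its edges
- block1: loose bright steel block cut from 25 mm square bar, 50 mm long, 0.245 kg (three to five blocks are present, absent ones have no pose); origin at its centre, x along its 50 mm length; lies on a long side on the bench
- block2: loose bright steel block cut from 25 mm square bar, 50 mm long, 0.245 kg (three to five blocks are present, absent ones have no pose); origin at its centre, x along its 50 mm length; lies on a long side on the bench
- block3: loose bright steel block cut from 25 mm square bar, 50 mm long, 0.245 kg (three to five blocks are present, absent ones have no pose); origin at its centre, x along its 50 mm length; lies on a long side on the bench
- block4: loose bright steel block cut from 25 mm square bar, 50 mm long, 0.245 kg (three to five blocks are present, absent ones have no pose); origin at its centre, x along its 50 mm length; lies on a long side on the bench
- block5: loose bright steel block cut from 25 mm square bar, 50 mm long, 0.245 kg (three to five blocks are present, absent ones have no pose); origin at its centre, x along its 50 mm length; lies on a long side on the bench
- tube: bystander: stainless tube with 96 mm flanges, 140 mm high, origin under its middle
- spray_can: bystander: orange spray can, 60 mm in diameter, 160 mm high, origin under its middle
- wire_brush: bystander: hand brush lying flat, about 200 mm long, origin under its middle
- spanner: bystander: spanner lying flat, about 180 mm long, origin under its middle
- magnet_square: bystander: orange welding magnet square, 70 mm, 14 mm high, origin under its middle
- bolt_tray: bystander: white tray of bolts, 120 x 160 mm, 45 mm high, origin under its middle
Mind the look-alikes: they are no part of the job. Several things have the shape of the welded_pair; the one meant has the colours described above. Leave any blue or purple look-alike of the block3 alone.

How it is judged:
On the way, in this order (a step that is already met when the one before it is completed fails the run):
1. the release is held until the jaw is fully back (value of joint rack below 0.004 m), for 0.2 s.
2. with the jaw still back, the welded pair lies on the copper sheet and all loose blocks lie across the bed between the jaws (value of joint rack below 0.006 m and x of welded_pair in the frame of copper_sheet between -0.06 and 0.06 m and y of welded_pair in the frame of copper_sheet between -0.06 and 0.06 m and z of welded_pair in the frame of copper_sheet between 0 and 0.007 m and angle between welded_pair's own z axis and vertical below 0.1 rad and x of block1 in the frame of bed between -0.015 and 0.015 m and y of block1 in the frame of bed between 0.005 and 0.16 m and z of block1 in the frame of bed between 0.009 and 0.016 m and angle between the x axis of each of block1, block2, block3, block4, block5 and the x axis of bed, either way round below 0.17 rad and linear speed of each of block1, block2, block3, block4, block5 below 0.02 m/s and x of block2 in the frame of bed between -0.015 and 0.015 m and y of block2 in the frame of bed between 0.005 and 0.16 m and z of block2 in the frame of bed between 0.009 and 0.016 m and x of block3 in the frame of bed between -0.015 and 0.015 m and y of block3 in the frame of bed between 0.005 and 0.16 m and z of block3 in the frame of bed between 0.009 and 0.016 m and x of block4 in the frame of bed between -0.015 and 0.015 m and y of block4 in the frame of bed between 0.005 and 0.16 m and z of block4 in the frame of bed between 0.009 and 0.016 m and x of block5 in the frame of bed between -0.015 and 0.015 m and y of block5 in the frame of bed between 0.005 and 0.16 m and z of block5 in the frame of bed between 0.009 and 0.016 m), for 0.2 s.
3. the pump lever is worked through a full stroke (value of joint pump above 0.34 rad and value of joint rack above 0.008 m), for 0.02 s.
At the end, for the whole second after the job is handed in: All present blocks lie flat on the bed between the jaws, within 15 mm of its middle line and 0.17 rad of straight across; pad pressed in 2.5 to 16 mm, held by the ratchet; both levers at rest; welded pair flat on the copper sheet, within 60 mm of its middle along each edge; all at rest (value of joint pad between 0.0025 and 0.016 m and value of joint rack above 0.008 m and value of joint each of pump, release below 0.04 rad and x of welded_pair in the frame of copper_sheet between -0.06 and 0.06 m and y of welded_pair in the frame of copper_sheet between -0.06 and 0.06 m and z of welded_pair in the frame of copper_sheet between 0 and 0.007 m and angle between welded_pair's own z axis and vertical below 0.1 rad and linear speed of each of welded_pair, block1, block2, block3, block4, block5 below 0.02 m/s and x of block1 in the frame of bed between -0.015 and 0.015 m and y of block1 in the frame of bed between 0.005 and 0.16 m and z of block1 in the frame of bed between 0.009 and 0.016 m and angle between the x axis of each of block1, block2, block3, block4, block5 and the x axis of bed, either way round below 0.17 rad and x of block2 in the frame of bed between -0.015 and 0.015 m and y of block2 in the frame of bed between 0.005 and 0.16 m and z of block2 in the frame of bed between 0.009 and 0.016 m and x of block3 in the frame of bed between -0.015 and 0.015 m and y of block3 in the frame of bed between 0.005 and 0.16 m and z of block3 in the frame of bed between 0.009 and 0.016 m and x of block4 in the frame of bed between -0.015 and 0.015 m and y of block4 in the frame of bed between 0.005 and 0.16 m and z of block4 in the frame of bed between 0.009 and 0.016 m and x of block5 in the frame of bed between -0.015 and 0.015 m and y of block5 in the frame of bed between 0.005 and 0.16 m and z of block5 in the frame of bed between 0.009 and 0.016 m); the robot touches nothing.
It fails at once if the spring pad is driven against its stop (over 18.5 mm) (value of joint pad above 0.0185 m).
It fails at once if the sliding jaw is pushed with the hand (over 12 N) instead of by its levers (contact force between any of the fingers, the arm and jaw above 12 N).
It fails at once if a bystander is moved by more than 40 mm (distance of any of tube, spray_can, wire_brush, spanner, magnet_square, bolt_tray from where it was at the start of the episode above 0.04 m).
Of block1, block2, block3, block4, block5 only 3 to 5 are there at a start; the rules pass over those that are not, and their reading is None.
At some moment in a run one of block1, block2, block3, block4, block5 may be knocked a few centimetres aside while the robot is not near it.
Once in a run the grip may slacken for a moment while it holds something.
It also fails if it takes over 210 s, if anything falls off the work surface, if the arm or the gripper's body presses on something with over 40 N, if the wrist force passes 120 N, or if a joint passes its speed limit or range.

### The arm

A 6-joint arm with a two-finger parallel gripper is mounted at the origin on the work surface. World frame = base frame: x ahead of the robot, y to its left, z up, the work surface at z = 0. Lengths are in m, angles in rad, forces in N, time in s.
With the tool pointing down it reaches from about 0.35 to 0.775 m from the base axis. Payload 5.5 kg.
Tool frame: the origin (TCP) lies on the centre line of the jaws, within the pads' length; the fingertips stand 8 mm ahead of it and the grasp point (between the pads) lies 11 mm behind it; z points along the fingers, y is the direction in which the jaws open and shut (so a half turn about z gives the same grasp; the last joint's range is limited). The gripper opens to 85 mm and grips with 20 to 120 N. Pads are 22 mm wide; open, the fingers measure 114 mm over their backs; the gripper's body (76 mm by 85 mm) begins 54 mm behind the grasp point. The pads swing forward as they close: fully open they stand 13 mm farther back than shut.
Start: joints at [1.04, 0.313, 0.046, 1.304, 0, 1.431], TCP at [0.219, 0.532, 0.239] pointing down, gripper open.
Joint ranges: [-2.76, 2.76], [-0.86, 1.69], [-1.03, 1.26], [-2.2, 2.34], [-1.47, 1.5], [-3.14, 3.14]. Speed limits (rad/s): [2.57, 2.57, 3.14, 3.14, 3.14, 3.14].

### API

Orientations are given as a unit quaternion [w, x, y, z].
In Python, from workcell import env gives the robot as it stands. The module is installed in compiled form; this text tells all that it offers.
- The arm moves only by the tool play_rows, never from a script. Its argument "steps" is a list of rows, each an object with "claw": the closure in counts, from 0 (fully open) to 255 (shut); "dp": the shift along the tool's x, y, z in m, a list of three; "angular": the turn, a rotation vector about the tool's x, y, z in degrees, a list of three. In form: [{"claw": claw, "dp": [dx, dy, dz], "angular": [wx, wy, wz]}, ...]. A call has exactly 8 rows; each row shifts and turns the commanded pose from where the row before left it, along the tool's axes as they then stand; what a row does not reach is not made up. A row lasts 1/12 s, in which the tool goes at most 41.7 mm and 7.16 degrees, less where a joint would pass 70% of its speed; a pose out of reach is approached as far as the arm can. A call is refused whole if a number of a shift passes 0.0417 or a number of a turn 7.16, either way. A call with a gripper value outside its range is refused whole. The fingers move at their own pace and stop on an object; "force" is the grip in N (left out, the last holds). Time passes only in rows, so rows that do not move let the fingers close, or fill a call up. It gives the time, the measured TCP pose, the force and the opening at its end, in the units of the state.
- env.get_state(): the state, without advancing time (a new reading comes with each control period).
- env.read_camera(name): name is "scene" or "top" or "wrist"; returns (picture, depth): 480x640x3 uint8, red, green, blue; 480x640 float32, m along the optical axis (not along the pixel's ray), 0 where there is no reading.
- env.calibration(name): a dict with "fx", "fy", "cx", "cy" (pixels), "world_from_camera" (4x4, takes a point from camera to world coordinates); the wrist camera has in their place "hand_eye" (4x4, takes a point from camera to tool coordinates, whose origin is the TCP and whose axes are the flange's). Camera axes: x right, y down, z forward; pixel columns grow to the right and rows downward; lengths in m; the calibration is good to about 2 mm. The wrist camera is an equidistant fisheye: a pixel r from the principal point sees the ray r / f radians off the axis. A picture is of the moment at which its call begins: read the wrist's pose just before it. calibration takes no time and is no camera call.
- env.hand_in(): hands the job in, once; it reports no verdict.
The state is a dict: "clock": time; "joint_pos": joint angles; "qvel": joint speeds; "tau": joint torques, N m; "tcp_pos": TCP position; "orientation": TCP orientation; "wrist_force": force on the tool from outside, world axes, zero at the start; "ft_torque": the same for the moment, N m; "finger_gap": finger opening in m.
Only numpy, scipy, OpenCV 4.12 (cv2) and the standard library are available. Lean on these libraries where they do the work, as an engineer would, in place of code of your own. Each camera call takes 0.05 s, during which the arm holds its last target. There are 200 camera calls.

## Working session

There is one attempt and no reset: what is moved stays moved. The work goes in short steps, Python scripts to look and compute and a tool call to move; the robot and the scene stay as the last step left them, time stands still between calls to the robot, and variables do not carry over. Pictures are saved under pics/ and viewed, about 12 in all and at most 16, crops included, and the job is handed in when it is done.

Besides the shell and the picture viewer there is one more tool, called after ">>>" by a JSON object that holds its "method" and its "body", one argument or row to a line. play_rows: Moves the arm, as the interface text tells. Its arguments: {"type":"object","properties":{"steps":{"type":"array","items":{"type":"object","properties":{"claw":{"type":"number"},"dp":{"type":"array","items":{"type":"number"}},"angular":{"type":"array","items":{"type":"number"}}}}},"force":{"type":"number"}},"required":["steps"]}

```bash
mkdir -p pics; cat > h.py <<'E'
import numpy as np, cv2
from workcell import env
from scipy.spatial.transform import Rotation as R
def snap(n):
    s=env.get_state(); im,d=env.read_camera(n); return s,im,d
def save(im,f,box=None,k=1):
    if box: im=im[box[1]:box[3],box[0]:box[2]]
    cv2.imwrite('pics/'+f,cv2.resize(im[:,:,::-1],None,fx=k,fy=k,interpolation=cv2.INTER_CUBIC))
def cloud(n,d):
    c=env.calibration(n); v,u=np.mgrid[:480,:640]
    P=np.stack([(u-c['cx'])/c['fx']*d,(v-c['cy'])/c['fy']*d,d],-1)
    T=np.array(c['world_from_camera']); return P@T[:3,:3].T+T[:3,3]
def ray(n,u,v,z):
    c=env.calibration(n);T=np.array(c['world_from_camera'])
    r=T[:3,:3]@np.array([(u-c['cx'])/c['fx'],(v-c['cy'])/c['fy'],1]);o=T[:3,3]
    return o+r*(z-o[2])/r[2]
def Rt(s):
    q=s['orientation'];return R.from_quat([q[1],q[2],q[3],q[0]])
E
python3 - <<'E'
from h import *
for n in('top','scene'):
    s,im,d=snap(n);save(im,n+'1.png',k=1.25);np.savez(n+'1.npz',im=im,d=d);c=env.calibration(n);print(n,c)
print(s)
E
```

```text
top {'fx': 564.4005148692851, 'fy': 564.4005148692851, 'cx': 320.19198356323534, 'cy': 235.2978709136072, 'world_from_camera': array([[-0.01040854, -0.99064673,  0.13605413,  0.35392107],
       [-0.99973068,  0.00748722, -0.02196593,  0.03287195],
       [ 0.02074181, -0.13624612, -0.99045786,  1.4999036 ],
       [ 0.        ,  0.        ,  0.        ,  1.        ]])}
scene {'fx': 495.17043405688656, 'fy': 495.17043405688656, 'cx': 322.73888388253465, 'cy': 238.6589424785569, 'world_from_camera': array([[ 8.36259128e-01,  3.03472080e-01, -4.56700523e-01,
         1.07953078e+00],
       [ 5.48334354e-01, -4.62322864e-01,  6.96840732e-01,
        -7.57332803e-01],
       [ 3.28612366e-04, -8.33164009e-01, -5.53025882e-01,
         7.70368158e-01],
       [ 0.00000000e+00,  0.00000000e+00,  0.00000000e+00,
         1.00000000e+00]])}
{'clock': 0.05, 'joint_pos': array([1.04039619e+00, 3.14020929e-01, 4.50080927e-02, 1.30359918e+00,
       5.86264381e-06, 1.43120380e+00]), 'qvel': array([-5.80433884e-04,  5.51437550e-05,  1.19378473e-03, -3.77166105e-04,
       -9.85283076e-04,  2.27506179e-04]), 'tau': array([ 2.93338824e-03, -4.82160401e+01,  2.99546760e+01,  1.34107264e-02,
       -1.33760291e-04,  4.07168272e-05]), 'tcp_pos': array([0.21879497, 0.53122492, 0.23840908]), 'orientation': array([-3.01236569e-04,  1.94162593e-01,  9.80968941e-01, -8.56415240e-04]), 'wrist_force': array([ 0.19534846, -0.13486295,  0.09554203]), 'ft_torque': array([ 0.01324795,  0.01925518, -0.02521783]), 'finger_gap': 0.08542610383367806}
```

View pics/top1.png

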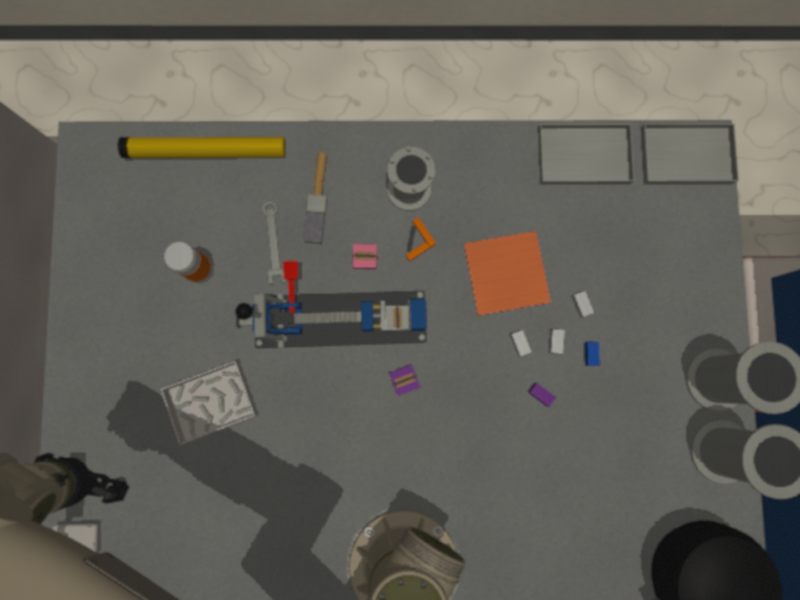

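View pics/scene1.png

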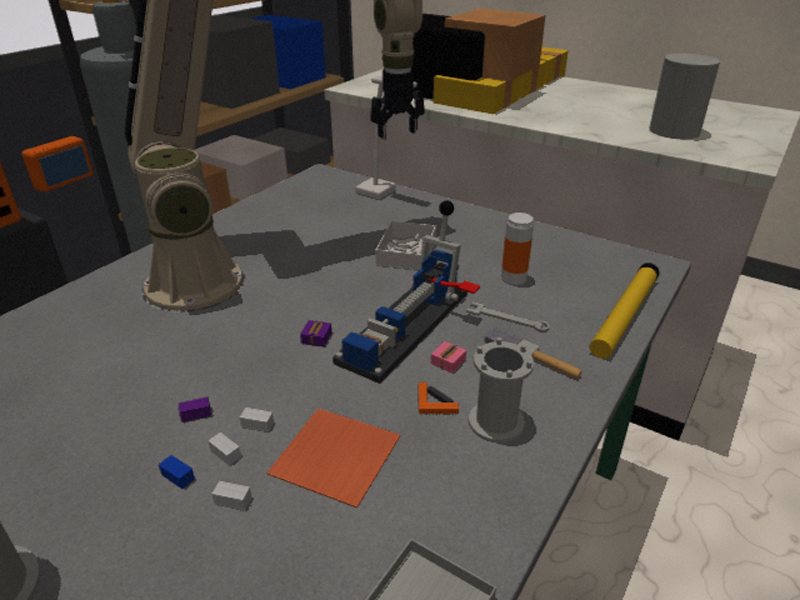

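The top view (1.25×) shows the clamp with its fixed jaw at (416,313) and housing at (275,315). The red paddle is at (291,270), the ball at (244,311) and the copper sheet at (508,273). Three bright steel blocks lie at (584,304), (522,343) and (558,341).

Look-alikes to leave alone:
- Blue block (592,353) and purple block (542,394).
- Pink pair (365,256) and purple pair (404,380).

The pair that is meant is the steel one with brownish beads, gripped in the clamp at (397,317).

```bash
cat > m.py <<'E'
from h import *
z=np.load('top1.npz');im,d=z['im'],z['d'];P=cloud('top',d)
hsv=cv2.cvtColor(im,cv2.COLOR_RGB2HSV);H,S,V=[hsv[...,i].astype(int) for i in range(3)]
def comp(m,name,lo,hi,zt):
    n,l,st,c=cv2.connectedComponentsWithStats(m.astype(np.uint8))
    for i in range(1,n):
        if lo<st[i,4]<hi:
            cnt=cv2.findContours((l==i).astype(np.uint8),0,2)[0][0]
            zz=np.median(P[l==i][:,2]); h=zt if zt is not None else zz
            w=np.array([ray('top',u,v,h)[:2] for u,v in cnt[:,0]],np.float32)
            r=cv2.minAreaRect(w*1000);print(name,c[i].round(1),st[i,4],'z',round(zz,3),'ctr',np.round(r[0],1),'size',np.round(r[1],1),'ang',round(r[2],1))
box=np.zeros_like(H,bool);box[180:330,120:500]=1
white=(S<40)&(V>130)&box
comp(white&(np.mgrid[:480,:640][1]>400),'white',30,400,.025)
comp((H<12)&(S>120)&(V>120)&box,'red/cop',30,6000,None)
comp((H>100)&(H<125)&(S>120)&box,'blue',30,2000,None)
comp((V<50)&(P[...,2]>.15)&(P[...,2]<.25)&box,'ball',20,2000,None)
comp((V<75)&(abs(P[...,2]-.018)<.008)&box,'plate',100,9000,.018)
save(im,'clamp1.png',(180,190,460,300),2.8)
E
python3 m.py
```

```text
white [467.1 242.6] 163 z 0.025 ctr [ 534.1 -388.6] size [48.8 23.4] ang 20.2
white [417.1 274.2] 174 z 0.024 ctr [ 451.8 -253.1] size [49.1 24.2] ang 20.1
white [446.1 272.7] 168 z 0.024 ctr [ 454.7 -329.4] size [23.9 48.3] ang 83.3
red/cop [405.3 218. ] 3442 z 0.002 ctr [ 605.6 -230.5] size [159.6 159.8] ang 9.7
red/cop [232.  220.5] 233 z 0.081 ctr [578.4 226.2] size [79.9 27.9] ang 0.6
blue [334.1 251.1] 282 z 0.067 ctr [510.1 -34.2] size [62.7 29.3] ang 2.3
blue [293.3 252.5] 200 z 0.069 ctr [506.8  69.6] size [22.9 58.9] ang 89.8
blue [224.7 256.7] 212 z 0.078 ctr [502.2 236.9] size [70.7 58.3] ang 89.5
blue [237.8 245.5] 33 z 0.054 ctr [527.4 213. ] size [21.  11.4] ang 26.7
blue [473.4 282.5] 193 z 0.023 ctr [ 428.7 -401. ] size [28.6 44.6] ang 89.5
ball [195.  248.6] 133 z 0.22 ctr [501.6 288.2] size [29.5 25.1] ang 89.6
plate [280.4 240.2] 1094 z 0.018 ctr [542.8  92.8] size [ 38.4 259. ] ang 1.5
plate [278.2 268.3] 1451 z 0.017 ctr [475.2  97. ] size [ 47.4 296.9] ang 1.4
```

View pics/clamp1.png

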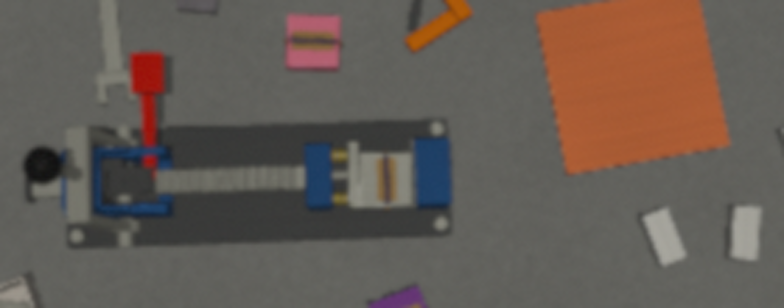

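```bash
cat >> h.py <<'E'
def plan(*wps,v=.035,w=6.5,start=None):
    """wps: (x,y,z,yaw_deg of tool y) -> equal rows per leg, tool axes"""
    s=env.get_state();p=np.array(s['tcp_pos']);r=Rt(s)
    print('t',round(s['clock'],2),'tcp',p.round(4),'rv',(r.as_matrix()[:,1]).round(3),'j',np.round(s['joint_pos'],2),'F',np.round(s['wrist_force'],1),'gap',round(s['finger_gap'],4))
    for x,y,z,a in wps:
        a=np.radians(a);yv=np.array([np.cos(a),np.sin(a),0]);zv=np.array([0,0,-1.]);xv=np.cross(yv,zv)
        r2=R.from_matrix(np.stack([xv,yv,zv],1));rv=np.degrees((r.inv()*r2).as_rotvec())
        d=np.array([x,y,z])-p;n=int(np.ceil(max(np.abs(d).max()/v,np.abs(rv).max()/w,1e-9)))
        # translate in per-row frame: average (shift applied before turn)
        rows=[];q=p.copy();rr=r
        for i in range(n):
            t=rr.inv().apply((p+d*(i+1)/n)-q);t=np.round(t,4);rows.append(t);q=q+rr.apply(t);rr=rr*R.from_rotvec(np.radians(np.round(rv/n,2)))
        print('leg rows',n,'turn/row',(rv/n).round(2),'dp:',[list(map(float,t)) for t in (rows if np.abs(rv).max()>1 else rows[:1])]);p=q;r=r2
E
python3 - <<'E'
from h import *
print(ray('top',233,216.4,.083))
plan((.219,.531,.30,67.6),(.597,.226,.30,1.5),(.597,.226,.12,1.5))
E
```

```text
[0.59864095 0.22229058 0.083     ]
t 0.1 tcp [0.2188 0.5313 0.2385] rv [ 0.381  0.925 -0.002] j [1.04 0.31 0.05 1.3  0.   1.43] F [-0.  -0.3 -0. ] gap 0.0852
leg rows 2 turn/row [-0.05 -0.01  0.  ] dp: [[-0.0001, -0.0001, -0.0308]]
leg rows 11 turn/row [0.   0.   6.01] dp: [[-0.0423, -0.0125, -0.0], [-0.0435, -0.0081, -0.0], [-0.044, -0.0034, -0.0], [-0.0441, 0.0011, -0.0], [-0.0438, 0.0058, -0.0], [-0.0429, 0.0104, -0.0], [-0.0416, 0.0147, -0.0], [-0.0398, 0.0191, -0.0], [-0.0377, 0.0231, -0.0], [-0.0349, 0.0269, -0.0], [-0.032, 0.0305, -0.0]]
leg rows 6 turn/row [0. 0. 0.] dp: [[-0.0, -0.0, 0.03]]
```

>>> {"method": "play_rows", "body": {
  "steps": [
    {"claw": 255, "dp": [0, 0, -0.008], "angular": [0, 0, 6]},
    {"claw": 255, "dp": [0, 0, -0.008], "angular": [0, 0, 6]},
    {"claw": 255, "dp": [0, 0, -0.008], "angular": [0, 0, 6]},
    {"claw": 255, "dp": [0, 0, -0.008], "angular": [0, 0, 6]},
    {"claw": 255, "dp": [0, 0, -0.008], "angular": [0, 0, 6]},
    {"claw": 255, "dp": [0, 0, -0.008], "angular": [0, 0, 6]},
    {"claw": 255, "dp": [0, 0, -0.007], "angular": [0, 0, 6]},
    {"claw": 255, "dp": [0, 0, -0.007], "angular": [0, 0, 6]}
  ],
  "force": 60
}}

```text
clock: 0.77
tcp_pos: [0.219, 0.5315, 0.3012]
orientation: [0.0, 0.579, 0.816, -0.0]
wrist_force: [-1.0, 0.5, -0.6]
finger_gap: -0.0001
```

>>> {"method": "play_rows", "body": {
  "steps": [
    {"claw": 255, "dp": [0, 0, 0], "angular": [0, 0, 6]},
    {"claw": 255, "dp": [0, 0, 0], "angular": [0, 0, 6]},
    {"claw": 255, "dp": [0, 0, 0], "angular": [0, 0, 6.1]},
    {"claw": 255, "dp": [-0.02, 0.025, 0], "angular": [0, 0, 0]},
    {"claw": 255, "dp": [-0.02, 0.025, 0], "angular": [0, 0, 0]},
    {"claw": 255, "dp": [-0.02, 0.025, 0], "angular": [0, 0, 0]},
    {"claw": 255, "dp": [-0.02, 0.025, 0], "angular": [0, 0, 0]},
    {"claw": 255, "dp": [-0.02, 0.025, 0], "angular": [0, 0, 0]}
  ]
}}

```text
clock: 1.43
tcp_pos: [0.3474, 0.4339, 0.3008]
orientation: [-0.0, 0.698, 0.717, -0.0]
wrist_force: [-0.5, 0.9, -0.3]
finger_gap: 0.0002
```

```bash
sed -i 's/np.abs(d).max()\/v/np.linalg.norm(d)\/v/' h.py; python3 - <<'E'
from h import *
plan((.597,.226,.30,1.5),(.597,.226,.12,1.5))
E
```

```text
t 1.43 tcp [0.3474 0.4339 0.3008] rv [ 1.     0.027 -0.001] j [0.75 0.27 0.13 1.44 0.   2.3 ] F [-0.5  0.9 -0.3] gap 0.0002
leg rows 10 turn/row [-0.  0.  0.] dp: [[-0.0215, 0.0244, 0.0001]]
leg rows 6 turn/row [0. 0. 0.] dp: [[-0.0, -0.0, 0.03]]
```

>>> {"method": "play_rows", "body": {
  "steps": [
    {"claw": 255, "dp": [-0.027, 0.0305, 0], "angular": [0, 0, 0]},
    {"claw": 255, "dp": [-0.027, 0.0305, 0], "angular": [0, 0, 0]},
    {"claw": 255, "dp": [-0.027, 0.0305, 0], "angular": [0, 0, 0]},
    {"claw": 255, "dp": [-0.027, 0.0305, 0], "angular": [0, 0, 0]},
    {"claw": 255, "dp": [-0.027, 0.0305, 0], "angular": [0, 0, 0]},
    {"claw": 255, "dp": [-0.027, 0.0305, 0], "angular": [0, 0, 0]},
    {"claw": 255, "dp": [-0.027, 0.0305, 0], "angular": [0, 0, 0]},
    {"claw": 255, "dp": [-0.027, 0.0305, 0], "angular": [0, 0, 0]}
  ]
}}

```text
clock: 2.1
tcp_pos: [0.5973, 0.2238, 0.3008]
orientation: [-0.0, 0.698, 0.716, -0.0]
wrist_force: [1.0, 0.4, 0.0]
finger_gap: 0.0002
```

```bash
cat >> h.py <<'E'
def wcast(s,u,v,z):
    c=env.calibration('wrist');x,y=u-c['cx'],v-c['cy'];rr=np.hypot(x,y);th=rr/c['fx']
    k=np.array([np.sin(th)*x/max(rr,1e-9),np.sin(th)*y/max(rr,1e-9),np.cos(th)])
    T=np.array(c['hand_eye']);r=Rt(s);o=r.apply(T[:3,3])+s['tcp_pos'];k=r.apply(T[:3,:3]@k)
    return o+k*(z-o[2])/k[2]
def wproj(s,p):
    c=env.calibration('wrist');T=np.array(c['hand_eye']);r=Rt(s)
    q=T[:3,:3].T@(r.inv().apply(np.array(p)-s['tcp_pos'])-T[:3,3]);th=np.arctan2(np.hypot(q[0],q[1]),q[2]);ph=np.arctan2(q[1],q[0])
    return c['cx']+c['fx']*th*np.cos(ph),c['cy']+c['fx']*th*np.sin(ph)
E
python3 - <<'E'
from h import *
s,im,d=snap('wrist');save(im,'w1.png',k=1.25);print(env.calibration('wrist'));plan((.597,.226,.3,1.5))
print(wproj(s,(.599,.223,.083)))
h=cv2.cvtColor(im,cv2.COLOR_RGB2HSV);m=((h[...,0]<8)|(h[...,0]>172))&(h[...,1]>150)&(h[...,2]>90)
n,l,st,c=cv2.connectedComponentsWithStats(m.astype(np.uint8))
for i in range(1,n):
    if st[i,4]>100:
        w=np.array([wcast(s,u,v,.083)[:2] for v,u in np.argwhere(l==i)]);print(st[i],w.min(0),w.max(0))
E
```

```text
{'fx': 371.64829954431775, 'fy': 371.64829954431775, 'cx': 319.8305895946817, 'cy': 236.55961975631962, 'hand_eye': array([[ 1.00469236e-03, -9.63114916e-01, -2.69088552e-01,
         6.82282468e-02],
       [ 9.99999104e-01,  7.29512448e-04,  1.12263094e-03,
        -7.09773880e-04],
       [-8.84919158e-04, -2.69089438e-01,  9.63114786e-01,
        -1.34698953e-01],
       [ 0.00000000e+00,  0.00000000e+00,  0.00000000e+00,
         1.00000000e+00]])}
t 2.15 tcp [0.6029 0.2184 0.2992] rv [1.    0.02  0.002] j [ 0.22  0.45  0.39  1.51 -0.    1.78] F [ 4.6 -2.3  1. ] gap 0.0001
leg rows 1 turn/row [ 0.1   0.2  -0.35] dp: [[0.0077, -0.0058, -0.0009]]
(np.float64(322.05440255207657), np.float64(207.26112060856335))
[ 257  190   86   30 1674] [0.53562687 0.21094916] [0.61867016 0.23990684]
```

View pics/w1.png

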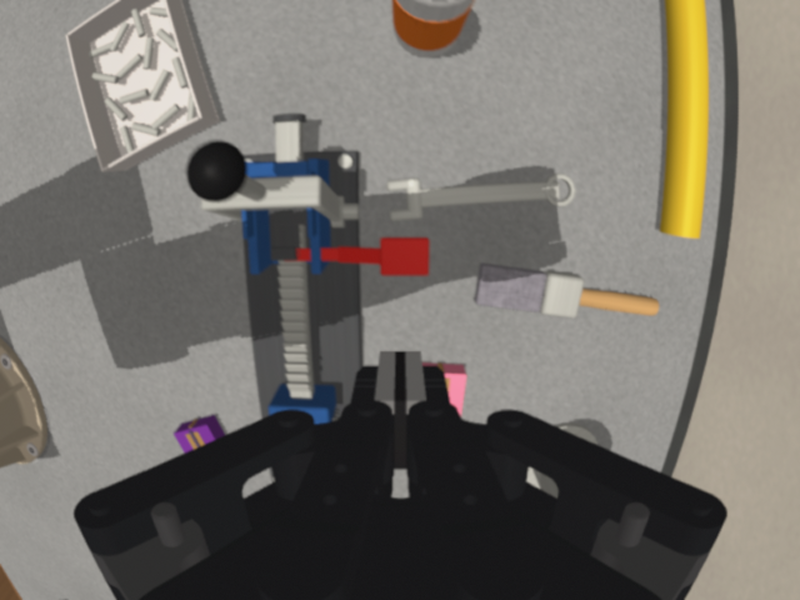

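>>> {"method": "play_rows", "body": {
  "steps": [
    {"claw": 255, "dp": [0.006, -0.005, 0.03], "angular": [0, 0, 0]},
    {"claw": 255, "dp": [0, 0, 0.03], "angular": [0, 0, 0]},
    {"claw": 255, "dp": [0, 0, 0.03], "angular": [0, 0, 0]},
    {"claw": 255, "dp": [0, 0, 0.03], "angular": [0, 0, 0]},
    {"claw": 255, "dp": [0, 0, 0.03], "angular": [0, 0, 0]},
    {"claw": 255, "dp": [0, 0, 0.03], "angular": [0, 0, 0]},
    {"claw": 255, "dp": [0, 0, 0], "angular": [0, 0, 0]},
    {"claw": 255, "dp": [0, 0, 0], "angular": [0, 0, 0]}
  ]
}}

```text
clock: 2.82
tcp_pos: [0.5892, 0.231, 0.1195]
orientation: [-0.001, 0.698, 0.716, -0.002]
wrist_force: [0.1, 0.1, 1.2]
finger_gap: -0.0
```

>>> {"method": "play_rows", "body": {
  "steps": [
    {"claw": 255, "dp": [-0.006, 0.009, 0.01], "angular": [0, 0, 0]},
    {"claw": 255, "dp": [0, 0, 0.01], "angular": [0, 0, 0]},
    {"claw": 255, "dp": [0, 0, 0.01], "angular": [0, 0, 0]},
    {"claw": 255, "dp": [0, 0, 0.005], "angular": [0, 0, 0]},
    {"claw": 255, "dp": [0, 0, 0.005], "angular": [0, 0, 0]},
    {"claw": 255, "dp": [0, 0, 0.004], "angular": [0, 0, 0]},
    {"claw": 255, "dp": [0, 0, 0], "angular": [0, 0, 0]},
    {"claw": 255, "dp": [0, 0, 0], "angular": [0, 0, 0]}
  ]
}}

```text
clock: 3.48
tcp_pos: [0.6001, 0.2256, 0.0781]
orientation: [0.0, 0.698, 0.716, 0.0]
wrist_force: [-2.1, -1.1, 6.4]
finger_gap: -0.0001
```

>>> {"method": "play_rows", "body": {
  "steps": [
    {"claw": 255, "dp": [0, 0, 0], "angular": [0, 0, 0]},
    {"claw": 255, "dp": [0, 0, 0], "angular": [0, 0, 0]},
    {"claw": 255, "dp": [0, 0, 0], "angular": [0, 0, 0]},
    {"claw": 255, "dp": [0, 0, 0], "angular": [0, 0, 0]},
    {"claw": 255, "dp": [0, 0, 0], "angular": [0, 0, 0]},
    {"claw": 255, "dp": [0, 0, 0], "angular": [0, 0, 0]},
    {"claw": 255, "dp": [0, 0, 0], "angular": [0, 0, 0]},
    {"claw": 255, "dp": [0, 0, 0], "angular": [0, 0, 0]}
  ]
}}

```text
clock: 4.15
tcp_pos: [0.6002, 0.2256, 0.0785]
orientation: [0.0, 0.698, 0.716, 0.0]
wrist_force: [-2.6, -0.9, 6.7]
finger_gap: 0.0002
```

```bash
cat > jaw.py <<'E'
from h import *
import sys
s,im,d=snap('top');P=cloud('top',d);h=cv2.cvtColor(im,cv2.COLOR_RGB2HSV)
m=(h[...,0]>100)&(h[...,0]<125)&(h[...,1]>120);m[:230]=0;m[275:]=0;m[:,:200]=0;m[:,360:]=0
n,l,st,c=cv2.connectedComponentsWithStats(m.astype(np.uint8))
for i in range(1,n):
    if st[i,4]>60: print('blue',ray('top',*c[i],.07).round(4),st[i])
np.savez('last.npz',im=im,d=d)
if len(sys.argv)>1: save(im,sys.argv[1],(180,170,460,320),2.8)
plan((.597,.226,.073,1.5))
E
python3 jaw.py
```

```text
blue [ 0.5093 -0.0341  0.07  ] [328 239  13  25 285]
t 4.2 tcp [0.6002 0.2256 0.0785] rv [1.    0.026 0.001] j [ 0.23  0.52 -0.04  1.01 -0.    1.78] F [-1.9 -0.9  6.5] gap 0.0003
leg rows 1 turn/row [0.04 0.   0.01] dp: [[0.0005, -0.0032, 0.0055]]
```

>>> {"method": "play_rows", "body": {
  "steps": [
    {"claw": 255, "dp": [0, 0, 0.003], "angular": [0, 0, 0]},
    {"claw": 255, "dp": [0, 0, 0.003], "angular": [0, 0, 0]},
    {"claw": 255, "dp": [0, 0, 0.002], "angular": [0, 0, 0]},
    {"claw": 255, "dp": [0, 0, 0], "angular": [0, 0, 0]},
    {"claw": 255, "dp": [0, 0, 0], "angular": [0, 0, 0]},
    {"claw": 255, "dp": [0, 0, 0], "angular": [0, 0, 0]},
    {"claw": 255, "dp": [0, 0, 0], "angular": [0, 0, 0]},
    {"claw": 255, "dp": [0, 0, 0], "angular": [0, 0, 0]}
  ]
}}

```text
clock: 4.87
tcp_pos: [0.6005, 0.2259, 0.073]
orientation: [0.001, 0.698, 0.716, 0.001]
wrist_force: [-5.7, -2.5, 18.4]
finger_gap: 0.0002
```

>>> {"method": "play_rows", "body": {
  "steps": [
    {"claw": 255, "dp": [0, 0, 0], "angular": [0, 0, 0]},
    {"claw": 255, "dp": [0, 0, 0], "angular": [0, 0, 0]},
    {"claw": 255, "dp": [0, 0, 0], "angular": [0, 0, 0]},
    {"claw": 255, "dp": [0, 0, 0], "angular": [0, 0, 0]},
    {"claw": 255, "dp": [0, 0, 0], "angular": [0, 0, 0]},
    {"claw": 255, "dp": [0, 0, 0], "angular": [0, 0, 0]},
    {"claw": 255, "dp": [0, 0, 0], "angular": [0, 0, 0]},
    {"claw": 255, "dp": [0, 0, 0], "angular": [0, 0, 0]}
  ]
}}

```text
clock: 5.53
tcp_pos: [0.6005, 0.2259, 0.073]
orientation: [0.001, 0.698, 0.716, 0.001]
wrist_force: [-7.2, -2.2, 19.4]
finger_gap: 0.0
```

>>> {"method": "play_rows", "body": {
  "steps": [
    {"claw": 255, "dp": [0, 0, 0], "angular": [0, 0, 0]},
    {"claw": 255, "dp": [0, 0, 0], "angular": [0, 0, 0]},
    {"claw": 255, "dp": [0, 0, 0], "angular": [0, 0, 0]},
    {"claw": 255, "dp": [0, 0, 0], "angular": [0, 0, 0]},
    {"claw": 255, "dp": [0, 0, 0], "angular": [0, 0, 0]},
    {"claw": 255, "dp": [0, 0, 0], "angular": [0, 0, 0]},
    {"claw": 255, "dp": [0, 0, 0], "angular": [0, 0, 0]},
    {"claw": 255, "dp": [0, 0, 0], "angular": [0, 0, 0]}
  ]
}}

```text
clock: 6.2
tcp_pos: [0.6005, 0.2259, 0.073]
orientation: [0.001, 0.698, 0.716, 0.001]
wrist_force: [-6.4, -1.7, 19.6]
finger_gap: -0.0001
```

```bash
python3 - <<'E'
from h import *
s,im,d=snap('wrist');a,_=env.read_camera('top');b=a[170:320,180:460]
o=np.zeros((600,800,3),np.uint8);o[:,:]=0
w=cv2.resize(im,(400,300));o[:300,:400]=w;o[300:300+214*1,:400]=cv2.resize(b,(400,214));sc,_=env.read_camera('scene');o[:300,400:]=cv2.resize(sc[150:330,240:480],(400,300));save(o,'rel.png')
plan((.597,.226,.073,1.5))
E
```

```text
t 6.35 tcp [0.6006 0.2259 0.073 ] rv [1.    0.027 0.003] j [ 0.23  0.53 -0.05  0.99  0.    1.78] F [-6.9 -1.7 19. ] gap 0.0001
leg rows 1 turn/row [ 0.16 -0.04  0.02] dp: [[0.0002, -0.0036, 0.0]]
```

View pics/rel.png

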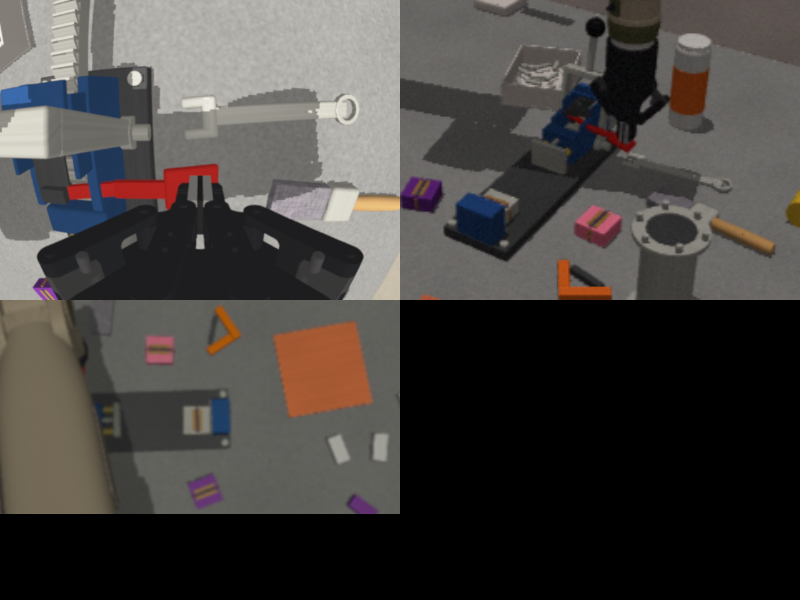

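The jaw now stands against the housing with its yellow springs free (scene inset), and the lever is on its stop. I'll raise the hand and go over the pair.

>>> {"method": "play_rows", "body": {
  "steps": [
    {"claw": 255, "dp": [0, 0, -0.02], "angular": [0, 0, 0]},
    {"claw": 255, "dp": [0, 0, -0.035], "angular": [0, 0, 0]},
    {"claw": 255, "dp": [0, 0, -0.035], "angular": [0, 0, 0]},
    {"claw": 100, "dp": [0, 0, -0.035], "angular": [0, 0, 0]},
    {"claw": 0, "dp": [-0.02, -0.008, 0], "angular": [0, 0, 0]},
    {"claw": 0, "dp": [-0.02, -0.009, 0], "angular": [0, 0, 0]},
    {"claw": 0, "dp": [-0.03, -0.013, 0], "angular": [0, 0, 0]},
    {"claw": 0, "dp": [-0.03, -0.013, 0], "angular": [0, 0, 0]}
  ]
}}

```text
clock: 7.02
tcp_pos: [0.5594, 0.1241, 0.1945]
orientation: [0.0, 0.697, 0.717, 0.0]
wrist_force: [0.6, -0.8, -0.3]
finger_gap: 0.0603
```

>>> {"method": "play_rows", "body": {
  "steps": [
    {"claw": 0, "dp": [-0.03, -0.013, 0], "angular": [0, 0, 0]},
    {"claw": 0, "dp": [-0.03, -0.013, 0], "angular": [0, 0, 0]},
    {"claw": 0, "dp": [-0.03, -0.013, 0], "angular": [0, 0, 0]},
    {"claw": 0, "dp": [-0.02, -0.009, 0], "angular": [0, 0, 0]},
    {"claw": 0, "dp": [-0.01, -0.005, 0], "angular": [0, 0, 0]},
    {"claw": 0, "dp": [0, 0, 0], "angular": [0, 0, 0]},
    {"claw": 0, "dp": [0, 0, 0], "angular": [0, 0, 0]},
    {"claw": 0, "dp": [0, 0, 0], "angular": [0, 0, 0]}
  ]
}}

```text
clock: 7.68
tcp_pos: [0.5106, 0.0039, 0.1944]
orientation: [0.0, 0.698, 0.717, 0.0]
wrist_force: [-0.0, 0.8, 0.3]
finger_gap: 0.0856
```

```bash
python3 - <<'E'
from h import *
s,im,d=snap('wrist');save(im,'w2.png',k=1.0)
plan((.509,.004,.2,1.5))
print([np.round(wproj(s,p)) for p in [(.509,.004,.043),(.509,-.021,.07)]])
h=cv2.cvtColor(im,cv2.COLOR_RGB2HSV);H,S,V=[h[...,i].astype(int) for i in range(3)]
m=((H>100)&(H<125)&(S>110))
n,l,st,c=cv2.connectedComponentsWithStats(m.astype(np.uint8))
for i in range(1,n):
    if st[i,4]>400: print('blue',st[i],wcast(s,*c[i],.07).round(4))
E
```

```text
t 7.73 tcp [0.5106 0.0041 0.1943] rv [1.    0.028 0.   ] j [-0.15  0.21 -0.21  1.16  0.    1.39] F [ 1.   0.4 -0.3] gap 0.0857
leg rows 1 turn/row [ 0.02 -0.02  0.08] dp: [[-0.0001, -0.0016, -0.0057]]
[array([318., 222.]), array([317., 264.])]
blue [ 276  258   82   39 3104] [ 0.5087 -0.0315  0.07  ]
```

View pics/w2.png

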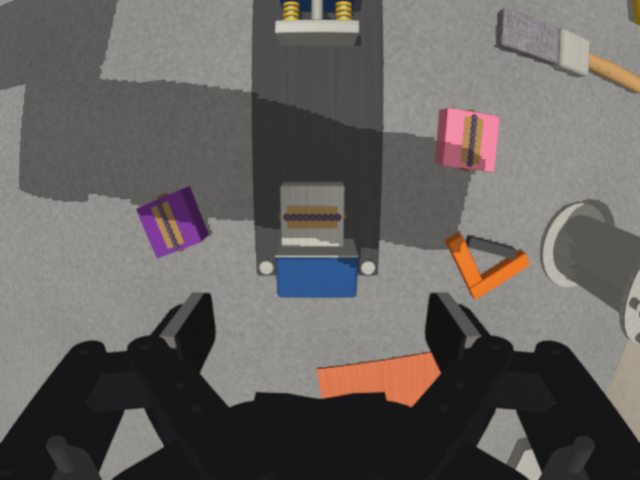

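The wrist view shows the bright steel pair with brownish beads at (312,217) against the blue fixed jaw (317,276). The pink pair (467,140) and purple pair (172,222) are the look-alikes. Jaw and pad stand far back at (316,30).

```bash
python3 - <<'E'
from h import *
s=env.get_state()
for p in [(280,185),(344,184),(345,246),(280,244),(312,217)]: print(p,wcast(s,*p,.043).round(4))
for p in [(277,256),(357,254)]: print(p,wcast(s,*p,.07).round(4))
for p in [(276,42),(357,42)]: print('pad bottom?',p,wcast(s,*p,.019).round(4))
for p in [(276,30),(357,30)]: print('pad top',p,wcast(s,*p,.063).round(4))
E
```

```text
(280, 185) [0.4785 0.0332 0.043 ]
(344, 184) [0.5281 0.0353 0.043 ]
(345, 246) [ 0.5311 -0.0148  0.043 ]
(280, 244) [ 0.4787 -0.0146  0.043 ]
(312, 217) [0.504  0.0083 0.043 ]
(277, 256) [ 0.4792 -0.0157  0.07  ]
(357, 254) [ 0.5381 -0.0125  0.07  ]
pad bottom? (276, 42) [0.4698 0.1516 0.019 ]
pad bottom? (357, 42) [0.5367 0.1533 0.019 ]
pad top (276, 30) [0.4749 0.1496 0.063 ]
pad top (357, 30) [0.5324 0.1511 0.063 ]
```

>>> {"method": "play_rows", "body": {
  "steps": [
    {"claw": 0, "dp": [0.006, -0.0065, 0.03], "angular": [0, 0, 0]},
    {"claw": 0, "dp": [0, 0, 0.035], "angular": [0, 0, 0]},
    {"claw": 0, "dp": [0, 0, 0.035], "angular": [0, 0, 0]},
    {"claw": 0, "dp": [0, 0, 0.03], "angular": [0, 0, 0]},
    {"claw": 0, "dp": [0, 0, 0.02], "angular": [0, 0, 0]},
    {"claw": 0, "dp": [0, 0, 0.01], "angular": [0, 0, 0]},
    {"claw": 0, "dp": [0, 0, 0.008], "angular": [0, 0, 0]},
    {"claw": 0, "dp": [0, 0, 0], "angular": [0, 0, 0]}
  ],
  "force": 60
}}

```text
clock: 8.4
tcp_pos: [0.5031, 0.0097, 0.0253]
orientation: [-0.001, 0.697, 0.717, -0.0]
wrist_force: [0.1, -0.6, -0.3]
finger_gap: 0.0857
```

>>> {"method": "play_rows", "body": {
  "steps": [
    {"claw": 255, "dp": [0, 0, 0], "angular": [0, 0, 0]},
    {"claw": 255, "dp": [0, 0, 0], "angular": [0, 0, 0]},
    {"claw": 255, "dp": [0, 0, 0], "angular": [0, 0, 0]},
    {"claw": 255, "dp": [0, 0, 0], "angular": [0, 0, 0]},
    {"claw": 255, "dp": [0, 0, 0], "angular": [0, 0, 0]},
    {"claw": 255, "dp": [0, 0, 0], "angular": [0, 0, 0]},
    {"claw": 255, "dp": [0, 0, 0], "angular": [0, 0, 0]},
    {"claw": 255, "dp": [0, 0, 0], "angular": [0, 0, 0]}
  ]
}}

```text
clock: 9.07
tcp_pos: [0.5046, 0.0089, 0.0279]
orientation: [0.001, 0.698, 0.716, 0.001]
wrist_force: [-0.6, 0.6, 5.9]
finger_gap: 0.0483
```

>>> {"method": "play_rows", "body": {
  "steps": [
    {"claw": 255, "dp": [0, 0, -0.005], "angular": [0, 0, 0]},
    {"claw": 255, "dp": [0, 0, -0.015], "angular": [0, 0, 0]},
    {"claw": 255, "dp": [0, 0, -0.025], "angular": [0, 0, 0]},
    {"claw": 255, "dp": [0, 0, -0.03], "angular": [0, 0, 0]},
    {"claw": 255, "dp": [0, 0, -0.02], "angular": [0, 0, 0]},
    {"claw": 255, "dp": [0, 0, -0.005], "angular": [0, 0, 0]},
    {"claw": 255, "dp": [-0.01, 0.004, 0], "angular": [0, 0, 0]},
    {"claw": 255, "dp": [-0.02, 0.008, 0], "angular": [0, 0, 0]}
  ],
  "force": 80
}}

```text
clock: 9.73
tcp_pos: [0.5148, -0.0196, 0.1255]
orientation: [-0.001, 0.697, 0.717, -0.0]
wrist_force: [0.6, 0.2, -5.5]
finger_gap: 0.0484
```

>>> {"method": "play_rows", "body": {
  "steps": [
    {"claw": 255, "dp": [-0.028, 0.011, 0], "angular": [0, 0, 0]},
    {"claw": 255, "dp": [-0.028, 0.011, 0], "angular": [0, 0, 0]},
    {"claw": 255, "dp": [-0.028, 0.011, 0], "angular": [0, 0, 0]},
    {"claw": 255, "dp": [-0.028, 0.011, 0], "angular": [0, 0, 0]},
    {"claw": 255, "dp": [-0.028, 0.011, 0], "angular": [0, 0, 0]},
    {"claw": 255, "dp": [-0.028, 0.011, 0], "angular": [0, 0, 0]},
    {"claw": 255, "dp": [-0.028, 0.011, 0], "angular": [0, 0, 0]},
    {"claw": 255, "dp": [-0.016, 0.006, 0], "angular": [0, 0, 0]}
  ]
}}

```text
clock: 10.4
tcp_pos: [0.6047, -0.2342, 0.1233]
orientation: [-0.001, 0.699, 0.715, -0.001]
wrist_force: [0.8, 0.4, -4.6]
finger_gap: 0.048
```

```bash
python3 - <<'E'
from h import *
a,d=env.read_camera('scene');s=env.get_state();w,_=env.read_camera('wrist')
o=np.zeros((300,800,3),np.uint8);o[:,:400]=cv2.resize(a[200:420,190:480],(400,300));o[:,400:]=cv2.resize(w,(400,300));save(o,'hold.png')
plan((.6056,-.2305,.05,1.5))
E
```

```text
t 10.5 tcp [ 0.6047 -0.2343  0.1231] rv [ 1.     0.022 -0.002] j [-0.49  0.51  0.05  1.12 -0.    1.06] F [-1.1 -0.5 -5.2] gap 0.048
leg rows 3 turn/row [-0.04 -0.   -0.07] dp: [[0.0013, 0.0004, 0.0244]]
```

View pics/hold.png

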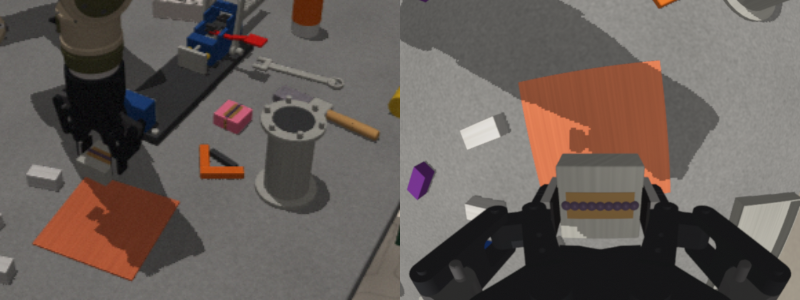

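>>> {"method": "play_rows", "body": {
  "steps": [
    {"claw": 255, "dp": [0.004, 0.001, 0.02], "angular": [0, 0, 0]},
    {"claw": 255, "dp": [0, 0, 0.03], "angular": [0, 0, 0]},
    {"claw": 255, "dp": [0, 0, 0.025], "angular": [0, 0, 0]},
    {"claw": 255, "dp": [0, 0, 0.015], "angular": [0, 0, 0]},
    {"claw": 255, "dp": [0, 0, 0.01], "angular": [0, 0, 0]},
    {"claw": 255, "dp": [0, 0, 0.005], "angular": [0, 0, 0]},
    {"claw": 255, "dp": [0, 0, 0.003], "angular": [0, 0, 0]},
    {"claw": 255, "dp": [0, 0, 0.001], "angular": [0, 0, 0]}
  ]
}}

```text
clock: 11.17
tcp_pos: [0.6057, -0.2264, 0.0171]
orientation: [-0.0, 0.698, 0.716, 0.0]
wrist_force: [0.8, -0.1, -3.8]
finger_gap: 0.0482
```

>>> {"method": "play_rows", "body": {
  "steps": [
    {"claw": 255, "dp": [0, 0, 0], "angular": [0, 0, 0]},
    {"claw": 255, "dp": [0, 0, 0], "angular": [0, 0, 0]},
    {"claw": 90, "dp": [0, 0, 0], "angular": [0, 0, 0]},
    {"claw": 0, "dp": [0, 0, 0], "angular": [0, 0, 0]},
    {"claw": 0, "dp": [0, 0, 0], "angular": [0, 0, 0]},
    {"claw": 0, "dp": [0, 0, -0.02], "angular": [0, 0, 0]},
    {"claw": 0, "dp": [0, 0, -0.03], "angular": [0, 0, 0]},
    {"claw": 0, "dp": [0, 0, -0.035], "angular": [0, 0, 0]}
  ]
}}

```text
clock: 11.83
tcp_pos: [0.6046, -0.2258, 0.102]
orientation: [-0.001, 0.698, 0.716, -0.0]
wrist_force: [1.0, -1.3, 0.0]
finger_gap: 0.0857
```

```bash
python3 - <<'E'
from h import *
# block 1: recheck from top
exec(open('m.py').read().replace("z=np.load('top1.npz');im,d=z['im'],z['d']","s,im,d=snap('top')").split("comp((H>100)")[0])
plan((.534,-.3886,.13,20.2),)
E
```

```text
white [467.2 242.8] 160 z 0.024 ctr [ 533.9 -388.6] size [48.4 23.4] ang 20.2
red/cop [232.  220.5] 234 z 0.081 ctr [578.3 226.1] size [79.9 27.9] ang 0.6
t 11.88 tcp [ 0.6088 -0.2279  0.1115] rv [1.    0.026 0.009] j [-0.48  0.51  0.02  1.08  0.    1.06] F [ 1.8 -1.5  5.1] gap 0.0853
leg rows 6 turn/row [ 0.08  0.06 -3.11] dp: [[-0.0265, -0.0131, -0.0031], [-0.0256, -0.0146, -0.0031], [-0.0249, -0.0159, -0.0031], [-0.024, -0.0173, -0.003], [-0.023, -0.0186, -0.0031], [-0.0219, -0.0197, -0.0031]]
```

>>> {"method": "play_rows", "body": {
  "steps": [
    {"claw": 0, "dp": [-0.0265, -0.0131, -0.003], "angular": [0, 0, -3.1]},
    {"claw": 0, "dp": [-0.0256, -0.0146, -0.003], "angular": [0, 0, -3.1]},
    {"claw": 0, "dp": [-0.0249, -0.0159, -0.003], "angular": [0, 0, -3.1]},
    {"claw": 0, "dp": [-0.024, -0.0173, -0.003], "angular": [0, 0, -3.1]},
    {"claw": 0, "dp": [-0.023, -0.0186, -0.003], "angular": [0, 0, -3.1]},
    {"claw": 0, "dp": [-0.0219, -0.0197, -0.003], "angular": [0, 0, -3.1]},
    {"claw": 0, "dp": [0, 0, 0], "angular": [0, 0, 0]},
    {"claw": 0, "dp": [0, 0, 0], "angular": [0, 0, 0]}
  ]
}}

```text
clock: 12.55
tcp_pos: [0.5305, -0.3892, 0.1212]
orientation: [0.001, 0.574, 0.819, -0.0]
wrist_force: [0.2, 0.6, 0.0]
finger_gap: 0.0857
```

```bash
cat > blk.py <<'E'
from h import *
s,im,d=snap('wrist');h=cv2.cvtColor(im,cv2.COLOR_RGB2HSV)
np.save('w.npy',im)
m=((h[...,1]<40)&(h[...,2]>165)).astype(np.uint8)
m=cv2.morphologyEx(m,cv2.MORPH_OPEN,np.ones((3,3)))
n,l,st,c=cv2.connectedComponentsWithStats(m)
for i in range(1,n):
    if 250<st[i,4]<15000:
        cn=cv2.findContours((l==i).astype(np.uint8),0,2)[0][0]
        w=np.array([wcast(s,u,v,.025)[:2] for u,v in cn[:,0]],np.float32)*1000
        r=cv2.minAreaRect(w);print(c[i].round(),'ctr',np.round(r[0],1),'size',np.round(r[1],1),'ang',round(r[2],1))
E
python3 blk.py; python3 - <<'E'
from h import *
plan((.534,-.3886,.012,20.2))
E
```

```text
[236. 113.] ctr [ 452.3 -328.6] size [24.3 49.3] ang 83.4
t 12.6 tcp [ 0.5309 -0.3878  0.1209] rv [0.94  0.342 0.001] j [-0.75  0.52  0.07  1.12  0.    0.47] F [ 0.2 -0.5 -0.2] gap 0.0854
leg rows 4 turn/row [ 0.01  0.01 -0.05] dp: [[-0.0004, 0.0006, 0.0272]]
```

>>> {"method": "play_rows", "body": {
  "steps": [
    {"claw": 0, "dp": [-0.0015, 0.003, 0.025], "angular": [0, 0, 0]},
    {"claw": 0, "dp": [0, 0, 0.03], "angular": [0, 0, 0]},
    {"claw": 0, "dp": [0, 0, 0.03], "angular": [0, 0, 0]},
    {"claw": 0, "dp": [0, 0, 0.016], "angular": [0, 0, 0]},
    {"claw": 0, "dp": [0, 0, 0.006], "angular": [0, 0, 0]},
    {"claw": 0, "dp": [0, 0, 0], "angular": [0, 0, 0]},
    {"claw": 200, "dp": [0, 0, 0], "angular": [0, 0, 0]},
    {"claw": 255, "dp": [0, 0, 0], "angular": [0, 0, 0]}
  ]
}}

```text
clock: 13.27
tcp_pos: [0.5356, -0.3879, 0.0151]
orientation: [0.002, 0.573, 0.82, -0.0]
wrist_force: [-0.2, -0.4, -0.0]
finger_gap: 0.0638
```

>>> {"method": "play_rows", "body": {
  "steps": [
    {"claw": 255, "dp": [0, 0, 0], "angular": [0, 0, 0]},
    {"claw": 255, "dp": [0, 0, 0], "angular": [0, 0, 0]},
    {"claw": 255, "dp": [0, 0, 0], "angular": [0, 0, 0]},
    {"claw": 255, "dp": [0, 0, 0], "angular": [0, 0, 0]},
    {"claw": 255, "dp": [0, 0, -0.01], "angular": [0, 0, 0]},
    {"claw": 255, "dp": [0, 0, -0.025], "angular": [0, 0, 0]},
    {"claw": 255, "dp": [0, 0, -0.03], "angular": [0, 0, 0]},
    {"claw": 255, "dp": [0, 0, -0.03], "angular": [0, 0, 0]}
  ]
}}

```text
clock: 13.93
tcp_pos: [0.5334, -0.3867, 0.109]
orientation: [-0.001, 0.573, 0.82, 0.0]
wrist_force: [0.6, -1.2, -2.8]
finger_gap: 0.0484
```

```bash
python3 - <<'E'
from h import *
def bed(x,y): 
    a=np.radians(1.6);return .5085+x*np.cos(a)-y*np.sin(a),-.0145+x*np.sin(a)+y*np.cos(a)
print(bed(0,.017),bed(0,.047),bed(0,.077))
plan((*bed(0,.017),.125,1.6))
E
```

```text
(np.float64(0.5080253321416993), np.float64(0.002493371955686023)) (np.float64(0.5071876829799922), np.float64(0.03248167540689666)) (np.float64(0.5063500338182851), np.float64(0.06246997885810729))
t 13.93 tcp [ 0.5334 -0.3867  0.109 ] rv [ 0.939  0.344 -0.001] j [-0.75  0.54  0.06  1.1   0.    0.47] F [ 0.6 -1.2 -2.8] gap 0.0484
leg rows 12 turn/row [-0.01 -0.01  1.54] dp: [[0.0312, 0.0092, -0.0013], [0.0314, 0.0083, -0.0012], [0.0316, 0.0074, -0.0013], [0.0319, 0.0067, -0.0013], [0.032, 0.0057, -0.0013], [0.0321, 0.0049, -0.0013], [0.0322, 0.004, -0.0013], [0.0324, 0.0032, -0.0013], [0.0324, 0.0023, -0.0013], [0.0325, 0.0014, -0.0013], [0.0325, 0.0006, -0.0013], [0.0325, -0.0004, -0.0013]]
```

>>> {"method": "play_rows", "body": {
  "steps": [
    {"claw": 255, "dp": [0.0312, 0.0092, -0.0013], "angular": [0, 0, 1.54]},
    {"claw": 255, "dp": [0.0314, 0.0083, -0.0013], "angular": [0, 0, 1.54]},
    {"claw": 255, "dp": [0.0316, 0.0074, -0.0013], "angular": [0, 0, 1.54]},
    {"claw": 255, "dp": [0.0319, 0.0067, -0.0013], "angular": [0, 0, 1.54]},
    {"claw": 255, "dp": [0.032, 0.0057, -0.0013], "angular": [0, 0, 1.54]},
    {"claw": 255, "dp": [0.0321, 0.0049, -0.0013], "angular": [0, 0, 1.54]},
    {"claw": 255, "dp": [0.0322, 0.004, -0.0013], "angular": [0, 0, 1.54]},
    {"claw": 255, "dp": [0.0324, 0.0032, -0.0013], "angular": [0, 0, 1.54]}
  ]
}}

```text
clock: 14.6
tcp_pos: [0.5167, -0.1264, 0.1194]
orientation: [0.0, 0.658, 0.753, 0.0]
wrist_force: [0.4, 0.1, -2.1]
finger_gap: 0.0481
```

>>> {"method": "play_rows", "body": {
  "steps": [
    {"claw": 255, "dp": [0.0324, 0.0023, -0.0013], "angular": [0, 0, 1.54]},
    {"claw": 255, "dp": [0.0325, 0.0014, -0.0013], "angular": [0, 0, 1.54]},
    {"claw": 255, "dp": [0.0325, 0.0006, -0.0013], "angular": [0, 0, 1.54]},
    {"claw": 255, "dp": [0.0325, -0.0004, -0.0013], "angular": [0, 0, 1.54]},
    {"claw": 255, "dp": [0, 0, 0], "angular": [0, 0, 0]},
    {"claw": 255, "dp": [0, 0, 0], "angular": [0, 0, 0]},
    {"claw": 255, "dp": [0, 0, 0], "angular": [0, 0, 0]},
    {"claw": 255, "dp": [0, 0, 0], "angular": [0, 0, 0]}
  ]
}}

```text
clock: 15.27
tcp_pos: [0.5089, 0.0009, 0.1242]
orientation: [0.0, 0.697, 0.717, 0.0]
wrist_force: [0.5, 0.4, -3.1]
finger_gap: 0.0483
```

```bash
cat >> h.py <<'E'
def bed(x,y):
    a=np.radians(1.6);return .5085+x*np.cos(a)-y*np.sin(a),-.0145+x*np.sin(a)+y*np.cos(a)
E
python3 - <<'E'
from h import *
s,im,d=snap('wrist');save(im,'h1.png',(120,100,520,480),1.5)
plan((*bed(0,.017),.033,1.6),v=.2)
E
```

```text
t 15.32 tcp [0.5089 0.0007 0.1241] rv [1.    0.027 0.   ] j [-0.16  0.25 -0.33  0.99 -0.    1.39] F [ 0.7 -0.9 -2.6] gap 0.0481
leg rows 1 turn/row [ 0.02  0.01 -0.05] dp: [[0.0018, -0.0009, 0.0911]]
```

View pics/h1.png

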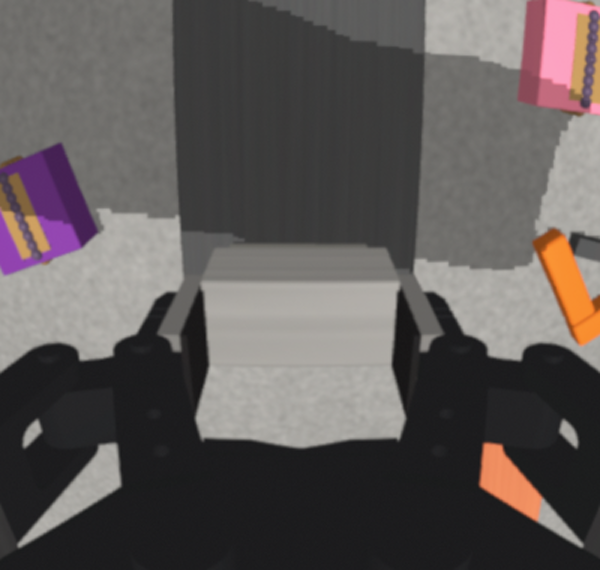

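```bash
python3 - <<'E'
from h import *
s=env.get_state()
for p in [(257,287),(384,287),(260,343),(381,343)]: 
  for z in(.134,): print(p,(wcast(s,*p,z)-s['tcp_pos']).round(4))
E
```

```text
(257, 287) [-0.0241  0.0134  0.0099]
(384, 287) [0.0227 0.0147 0.0099]
(260, 343) [-0.0238 -0.0109  0.0099]
(381, 343) [ 0.0239 -0.0096  0.0099]
```

>>> {"method": "play_rows", "body": {
  "steps": [
    {"claw": 255, "dp": [0.001, -0.001, 0.02], "angular": [0, 0, 0]},
    {"claw": 255, "dp": [0, 0, 0.03], "angular": [0, 0, 0]},
    {"claw": 255, "dp": [0, 0, 0.02], "angular": [0, 0, 0]},
    {"claw": 255, "dp": [0, 0, 0.01], "angular": [0, 0, 0]},
    {"claw": 255, "dp": [0, 0, 0.006], "angular": [0, 0, 0]},
    {"claw": 255, "dp": [0, 0, 0.003], "angular": [0, 0, 0]},
    {"claw": 255, "dp": [0, 0, 0.001], "angular": [0, 0, 0]},
    {"claw": 255, "dp": [0, 0, 0], "angular": [0, 0, 0]}
  ]
}}

```text
clock: 15.98
tcp_pos: [0.5085, 0.0024, 0.0346]
orientation: [0.001, 0.697, 0.717, 0.0]
wrist_force: [0.6, -0.7, -1.7]
finger_gap: 0.0479
```

>>> {"method": "play_rows", "body": {
  "steps": [
    {"claw": 255, "dp": [0, 0, 0.001], "angular": [0, 0, 0]},
    {"claw": 255, "dp": [0, 0, 0], "angular": [0, 0, 0]},
    {"claw": 100, "dp": [0, 0, 0], "angular": [0, 0, 0]},
    {"claw": 0, "dp": [0, 0, 0], "angular": [0, 0, 0]},
    {"claw": 0, "dp": [0, 0, 0], "angular": [0, 0, 0]},
    {"claw": 0, "dp": [0, 0, -0.02], "angular": [0, 0, 0]},
    {"claw": 0, "dp": [0, 0, -0.035], "angular": [0, 0, 0]},
    {"claw": 0, "dp": [0, 0, -0.035], "angular": [0, 0, 0]}
  ]
}}

```text
clock: 16.65
tcp_pos: [0.5064, 0.003, 0.1231]
orientation: [-0.001, 0.697, 0.717, -0.001]
wrist_force: [0.7, 0.4, 0.2]
finger_gap: 0.0857
```

```bash
python3 - <<'E'
from h import *
plan((.482,-.13,.13,1.6),(.452,-.253,.11,20.1))
E
```

```text
t 16.65 tcp [0.5064 0.003  0.1231] rv [ 1.     0.028 -0.003] j [-0.15  0.25 -0.33  0.99  0.    1.39] F [0.7 0.4 0.2] gap 0.0857
leg rows 4 turn/row [-0.04 -0.01  0.01] dp: [[-0.0331, -0.007, -0.0017]]
leg rows 4 turn/row [ 0.    0.   -4.63] dp: [[-0.0305, -0.0084, 0.005], [-0.0298, -0.0108, 0.005], [-0.0288, -0.0131, 0.005], [-0.0276, -0.0155, 0.005]]
```

>>> {"method": "play_rows", "body": {
  "steps": [
    {"claw": 0, "dp": [-0.0331, -0.007, -0.0015], "angular": [0, 0, 0]},
    {"claw": 0, "dp": [-0.0331, -0.007, -0.0015], "angular": [0, 0, 0]},
    {"claw": 0, "dp": [-0.0331, -0.007, -0.0015], "angular": [0, 0, 0]},
    {"claw": 0, "dp": [-0.0331, -0.007, -0.0015], "angular": [0, 0, 0]},
    {"claw": 0, "dp": [-0.0305, -0.0084, 0.003], "angular": [0, 0, -4.63]},
    {"claw": 0, "dp": [-0.0298, -0.0108, 0.003], "angular": [0, 0, -4.63]},
    {"claw": 0, "dp": [-0.0288, -0.0131, 0.003], "angular": [0, 0, -4.63]},
    {"claw": 0, "dp": [-0.0276, -0.0155, 0.003], "angular": [0, 0, -4.63]}
  ]
}}

```text
clock: 17.32
tcp_pos: [0.4531, -0.2549, 0.1172]
orientation: [0.0, 0.571, 0.821, 0.0]
wrist_force: [0.3, 0.9, 0.5]
finger_gap: 0.0856
```

>>> {"method": "play_rows", "body": {
  "steps": [
    {"claw": 0, "dp": [0, 0, 0], "angular": [0, 0, 0]},
    {"claw": 0, "dp": [0, 0, 0], "angular": [0, 0, 0]},
    {"claw": 0, "dp": [0, 0, 0], "angular": [0, 0, 0]},
    {"claw": 0, "dp": [0, 0, 0], "angular": [0, 0, 0]},
    {"claw": 0, "dp": [0, 0, 0], "angular": [0, 0, 0]},
    {"claw": 0, "dp": [0, 0, 0], "angular": [0, 0, 0]},
    {"claw": 0, "dp": [0, 0, 0], "angular": [0, 0, 0]},
    {"claw": 0, "dp": [0, 0, 0], "angular": [0, 0, 0]}
  ]
}}

```text
clock: 17.98
tcp_pos: [0.4537, -0.2528, 0.117]
orientation: [0.0, 0.572, 0.82, 0.0]
wrist_force: [0.2, -0.2, -0.0]
finger_gap: 0.0855
```

```bash
python3 blk.py; python3 - <<'E'
from h import *
im=np.load('w.npy');save(im,'w3.png')
s=env.get_state();print('expect px',wproj(s,(.452,-.253,.025)))
plan((.452,-.253,.015,20.1),v=.2)
E
```

```text
[281. 339.] ctr [ 452.4 -328.5] size [24.3 49.3] ang 83.5
expect px (np.float64(317.8818300803677), np.float64(243.37914364530474))
t 18.03 tcp [ 0.4537 -0.253   0.117 ] rv [0.939 0.345 0.   ] j [-0.66  0.28 -0.31  0.98  0.    0.56] F [-0.2 -0.5 -0.6] gap 0.0855
leg rows 1 turn/row [0.01 0.   0.09] dp: [[0.0005, -0.0016, 0.102]]
```

View pics/w3.png

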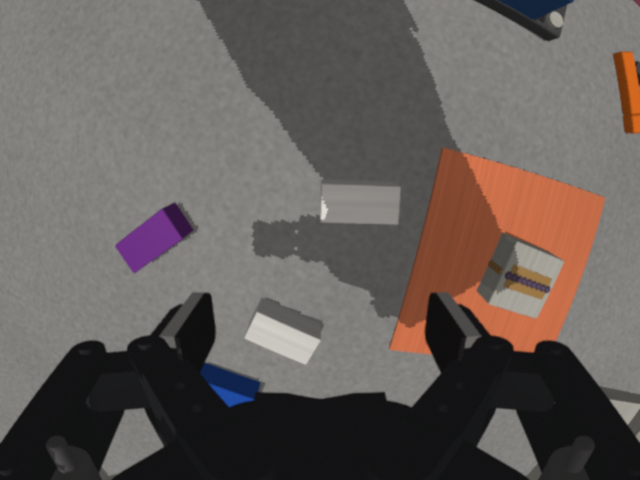

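The pair lies flat on the copper sheet at (520,278). Block B was knocked: it now lies in the arm's shadow at (361,204) instead of the expected (318,243). I'll re-measure it.

```bash
python3 - <<'E'
from h import *
im=np.load('w.npy');s=env.get_state();h=cv2.cvtColor(im,cv2.COLOR_RGB2HSV)
m=np.zeros((480,640),np.uint8);m[165:245,300:430]=(h[165:245,300:430,2]>100)&(h[165:245,300:430,1]<60)
m=((im[...,0].astype(int)>105)).astype(np.uint8)*(np.pad(np.ones((80,90),np.uint8),((165,235),(318,232))))
m=cv2.morphologyEx(m,cv2.MORPH_OPEN,np.ones((5,5)))
n,l,st,c=cv2.connectedComponentsWithStats(m)
for i in range(1,n):
    if st[i,4]<400: continue
    cn=cv2.findContours((l==i).astype(np.uint8),0,2)[0][0]
    w=np.array([wcast(s,u,v,.025)[:2] for u,v in cn[:,0]],np.float32)*1000
    print(st[i],cv2.minAreaRect(w))
C=[wcast(s,u,v,.025) for u,v in [(321,185),(400,186),(400,224),(321,222)]];print(np.round(C,4),np.mean(C,0))
E
```

```text
[ 318  184   83   41 3174] ((467.172119140625, -220.1456298828125), (51.48355484008789, 24.828895568847656), 19.050657272338867)
[[ 0.4409 -0.2173  0.025 ]
 [ 0.4872 -0.2004  0.025 ]
 [ 0.4967 -0.2229  0.025 ]
 [ 0.449  -0.2392  0.025 ]] [ 0.46844106 -0.21992522  0.025     ]
```

>>> {"method": "play_rows", "body": {
  "steps": [
    {"claw": 0, "dp": [0.026, 0.025, 0], "angular": [0, 0, 0]},
    {"claw": 0, "dp": [0, 0, 0.03], "angular": [0, 0, 0]},
    {"claw": 0, "dp": [0, 0, 0.035], "angular": [0, 0, 0]},
    {"claw": 0, "dp": [0, 0, 0.025], "angular": [0, 0, 0]},
    {"claw": 0, "dp": [0, 0, 0.012], "angular": [0, 0, 0]},
    {"claw": 0, "dp": [0, 0, 0], "angular": [0, 0, 0]},
    {"claw": 200, "dp": [0, 0, 0], "angular": [0, 0, 0]},
    {"claw": 255, "dp": [0, 0, 0], "angular": [0, 0, 0]}
  ]
}}

```text
clock: 18.7
tcp_pos: [0.4688, -0.2208, 0.0158]
orientation: [0.001, 0.573, 0.82, 0.0]
wrist_force: [-0.1, -0.6, -0.6]
finger_gap: 0.0637
```

>>> {"method": "play_rows", "body": {
  "steps": [
    {"claw": 255, "dp": [0, 0, 0], "angular": [0, 0, 0]},
    {"claw": 255, "dp": [0, 0, 0], "angular": [0, 0, 0]},
    {"claw": 255, "dp": [0, 0, 0], "angular": [0, 0, 0]},
    {"claw": 255, "dp": [0, 0, 0], "angular": [0, 0, 0]},
    {"claw": 255, "dp": [0, 0, -0.01], "angular": [0, 0, 0]},
    {"claw": 255, "dp": [0, 0, -0.025], "angular": [0, 0, 0]},
    {"claw": 255, "dp": [0, 0, -0.035], "angular": [0, 0, 0]},
    {"claw": 255, "dp": [0, 0, -0.035], "angular": [0, 0, 0]}
  ]
}}

```text
clock: 19.37
tcp_pos: [0.467, -0.2197, 0.1212]
orientation: [-0.001, 0.573, 0.82, 0.0]
wrist_force: [0.2, 0.3, -1.4]
finger_gap: 0.048
```

```bash
python3 - <<'E'
from h import *
plan((*bed(0,.046),.125,1.6))
E
```

```text
t 19.37 tcp [ 0.467  -0.2197  0.1212] rv [ 0.939  0.344 -0.001] j [-0.6   0.27 -0.31  0.99  0.    0.62] F [ 0.2  0.3 -1.4] gap 0.048
leg rows 8 turn/row [-0.01 -0.01  2.32] dp: [[0.0277, 0.0155, -0.0004], [0.0284, 0.0144, -0.0005], [0.0289, 0.0133, -0.0004], [0.0294, 0.012, -0.0005], [0.0299, 0.0109, -0.0004], [0.0303, 0.0096, -0.0005], [0.0307, 0.0084, -0.0005], [0.031, 0.0072, -0.0004]]
```

>>> {"method": "play_rows", "body": {
  "steps": [
    {"claw": 255, "dp": [0.0277, 0.0155, 0], "angular": [0, 0, 2.32]},
    {"claw": 255, "dp": [0.0284, 0.0144, 0], "angular": [0, 0, 2.32]},
    {"claw": 255, "dp": [0.0289, 0.0133, 0], "angular": [0, 0, 2.32]},
    {"claw": 255, "dp": [0.0294, 0.012, 0], "angular": [0, 0, 2.32]},
    {"claw": 255, "dp": [0.0299, 0.0109, 0], "angular": [0, 0, 2.32]},
    {"claw": 255, "dp": [0.0303, 0.0096, 0], "angular": [0, 0, 2.32]},
    {"claw": 255, "dp": [0.0307, 0.0084, 0], "angular": [0, 0, 2.32]},
    {"claw": 255, "dp": [0.031, 0.0072, 0], "angular": [0, 0, 2.32]}
  ]
}}

```text
clock: 20.03
tcp_pos: [0.5082, 0.0324, 0.121]
orientation: [0.0, 0.698, 0.716, 0.0]
wrist_force: [0.1, -0.7, -2.3]
finger_gap: 0.0479
```

>>> {"method": "play_rows", "body": {
  "steps": [
    {"claw": 255, "dp": [0.002, 0, 0], "angular": [0, 0, 0]},
    {"claw": 255, "dp": [0, 0, 0], "angular": [0, 0, 0]},
    {"claw": 255, "dp": [0, 0, 0], "angular": [0, 0, 0]},
    {"claw": 255, "dp": [0, 0, 0], "angular": [0, 0, 0]},
    {"claw": 255, "dp": [0, 0, 0], "angular": [0, 0, 0]},
    {"claw": 255, "dp": [0, 0, 0], "angular": [0, 0, 0]},
    {"claw": 255, "dp": [0, 0, 0], "angular": [0, 0, 0]},
    {"claw": 255, "dp": [0, 0, 0], "angular": [0, 0, 0]}
  ]
}}

```text
clock: 20.7
tcp_pos: [0.5081, 0.0322, 0.1199]
orientation: [-0.0, 0.698, 0.716, 0.0]
wrist_force: [-0.1, -0.4, -1.7]
finger_gap: 0.0482
```

```bash
python3 - <<'E'
from h import *
s,im,d=snap('wrist');save(im,'h2.png',(120,100,520,480),1.5)
plan((*bed(0,.048),.033,1.6),v=.2)
E
```

```text
t 20.75 tcp [0.5081 0.0323 0.1199] rv [ 1.     0.027 -0.   ] j [-0.09  0.26 -0.33  0.98  0.    1.45] F [-0.7  0.3 -1.5] gap 0.048
leg rows 1 turn/row [-0.   -0.   -0.06] dp: [[0.0012, -0.0009, 0.0869]]
```

View pics/h2.png

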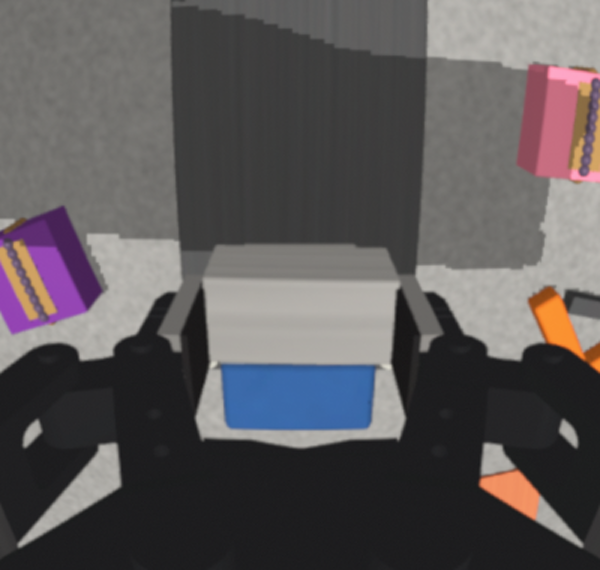

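>>> {"method": "play_rows", "body": {
  "steps": [
    {"claw": 255, "dp": [0, -0.001, 0.02], "angular": [0, 0, 0]},
    {"claw": 255, "dp": [0, 0, 0.03], "angular": [0, 0, 0]},
    {"claw": 255, "dp": [0, 0, 0.02], "angular": [0, 0, 0]},
    {"claw": 255, "dp": [0, 0, 0.01], "angular": [0, 0, 0]},
    {"claw": 255, "dp": [0, 0, 0.004], "angular": [0, 0, 0]},
    {"claw": 255, "dp": [0, 0, 0.002], "angular": [0, 0, 0]},
    {"claw": 255, "dp": [0, 0, 0], "angular": [0, 0, 0]},
    {"claw": 255, "dp": [0, 0, 0], "angular": [0, 0, 0]}
  ]
}}

```text
clock: 21.42
tcp_pos: [0.508, 0.0327, 0.035]
orientation: [0.001, 0.697, 0.717, 0.001]
wrist_force: [0.0, -0.8, -1.6]
finger_gap: 0.0478
```

>>> {"method": "play_rows", "body": {
  "steps": [
    {"claw": 255, "dp": [0, 0, 0.001], "angular": [0, 0, 0]},
    {"claw": 255, "dp": [0, 0, 0], "angular": [0, 0, 0]},
    {"claw": 100, "dp": [0, 0, 0], "angular": [0, 0, 0]},
    {"claw": 0, "dp": [0, 0, 0], "angular": [0, 0, 0]},
    {"claw": 0, "dp": [0, 0, 0], "angular": [0, 0, 0]},
    {"claw": 0, "dp": [0, 0, -0.02], "angular": [0, 0, 0]},
    {"claw": 0, "dp": [0, 0, -0.035], "angular": [0, 0, 0]},
    {"claw": 0, "dp": [0, 0, -0.035], "angular": [0, 0, 0]}
  ]
}}

```text
clock: 22.08
tcp_pos: [0.5059, 0.0329, 0.1227]
orientation: [-0.001, 0.697, 0.717, -0.001]
wrist_force: [1.5, -0.2, 0.2]
finger_gap: 0.085
```

```bash
python3 - <<'E'
from h import *
plan((.46,-.329,.12,-6.5))
E
```

```text
t 22.08 tcp [0.5059 0.0329 0.1227] rv [ 1.     0.028 -0.003] j [-0.09  0.25 -0.33  0.99  0.    1.45] F [ 1.5 -0.2  0.2] gap 0.085
leg rows 11 turn/row [-0.02 -0.    0.74] dp: [[-0.0328, -0.0051, 0.0002], [-0.0328, -0.0046, 0.0003], [-0.0329, -0.0043, 0.0002], [-0.0329, -0.0038, 0.0003], [-0.033, -0.0034, 0.0002], [-0.0331, -0.0029, 0.0003], [-0.033, -0.0026, 0.0002], [-0.0331, -0.0021, 0.0003], [-0.0331, -0.0017, 0.0002], [-0.0332, -0.0012, 0.0002], [-0.0331, -0.0008, 0.0003]]
```

>>> {"method": "play_rows", "body": {
  "steps": [
    {"claw": 0, "dp": [-0.033, -0.0055, 0], "angular": [0, 0, 0.74]},
    {"claw": 0, "dp": [-0.033, -0.005, 0], "angular": [0, 0, 0.74]},
    {"claw": 0, "dp": [-0.033, -0.0045, 0], "angular": [0, 0, 0.74]},
    {"claw": 0, "dp": [-0.033, -0.004, 0], "angular": [0, 0, 0.74]},
    {"claw": 0, "dp": [-0.033, -0.004, 0], "angular": [0, 0, 0.74]},
    {"claw": 0, "dp": [-0.033, -0.0035, 0], "angular": [0, 0, 0.74]},
    {"claw": 0, "dp": [-0.033, -0.003, 0], "angular": [0, 0, 0.74]},
    {"claw": 0, "dp": [-0.033, -0.003, 0], "angular": [0, 0, 0.74]}
  ]
}}

```text
clock: 22.75
tcp_pos: [0.4699, -0.2325, 0.123]
orientation: [0.0, 0.734, 0.68, 0.0]
wrist_force: [0.4, 0.7, 0.8]
finger_gap: 0.0855
```

>>> {"method": "play_rows", "body": {
  "steps": [
    {"claw": 0, "dp": [-0.033, -0.0025, 0], "angular": [0, 0, 0.74]},
    {"claw": 0, "dp": [-0.033, -0.002, 0], "angular": [0, 0, 0.74]},
    {"claw": 0, "dp": [-0.033, -0.002, 0], "angular": [0, 0, 0.74]},
    {"claw": 0, "dp": [0, 0, 0], "angular": [0, 0, 0]},
    {"claw": 0, "dp": [0, 0, 0], "angular": [0, 0, 0]},
    {"claw": 0, "dp": [0, 0, 0], "angular": [0, 0, 0]},
    {"claw": 0, "dp": [0, 0, 0], "angular": [0, 0, 0]},
    {"claw": 0, "dp": [0, 0, 0], "angular": [0, 0, 0]}
  ]
}}

```text
clock: 23.42
tcp_pos: [0.455, -0.3274, 0.1228]
orientation: [-0.0, 0.746, 0.666, 0.0]
wrist_force: [0.5, 0.2, 0.6]
finger_gap: 0.0854
```

```bash
sed -i 's/>165/>float(__import__("sys").argv[1])/' blk.py; python3 blk.py 165; python3 - <<'E'
from h import *
im=np.load('w.npy');s=env.get_state();u,v=wproj(s,(.4525,-.329,.025));print('expect',u,v)
m=np.zeros((480,640),np.uint8);m[150:320,230:420]=(im[150:320,230:420,0]>105)&(np.ptp(im[150:320,230:420].astype(int),axis=2)<25)
m=cv2.morphologyEx(m,cv2.MORPH_OPEN,np.ones((5,5)));n,l,st,c=cv2.connectedComponentsWithStats(m)
for i in range(1,n):
    if st[i,4]>400:
        cn=cv2.findContours((l==i).astype(np.uint8),0,2)[0][0]
        print(st[i],cv2.minAreaRect(np.array([wcast(s,a,b,.025)[:2] for a,b in cn[:,0]],np.float32)*1000))
save(im,'w4.png')
plan((.4525,-.329,.015,-6.6),v=.2)
E
```

```text
[544. 100.] ctr [ 621.3 -243.1] size [15.9 14.4] ang 1.0
[299. 256.] ctr [ 441.4 -335. ] size [ 9.1 28.6] ang 83.7
expect 316.8044852303751 243.93574496869743
[  230   150   190   170 18469] ((458.4216003417969, -327.2003173828125), (118.52106475830078, 136.52523803710938), 83.45775604248047)
t 23.47 tcp [ 0.4551 -0.3275  0.1229] rv [ 0.994 -0.112 -0.   ] j [-0.77  0.35 -0.2   1.02  0.    0.92] F [0.5 0.7 0.1] gap 0.0854
leg rows 1 turn/row [-0.01 -0.02  0.15] dp: [[-0.0018, -0.0024, 0.1079]]
```

>>> {"method": "play_rows", "body": {
  "steps": [
    {"claw": 0, "dp": [-0.001, -0.0025, 0.03], "angular": [0, 0, 0]},
    {"claw": 0, "dp": [0, 0, 0.035], "angular": [0, 0, 0]},
    {"claw": 0, "dp": [0, 0, 0.03], "angular": [0, 0, 0]},
    {"claw": 0, "dp": [0, 0, 0.012], "angular": [0, 0, 0]},
    {"claw": 0, "dp": [0, 0, 0.001], "angular": [0, 0, 0]},
    {"claw": 0, "dp": [0, 0, 0], "angular": [0, 0, 0]},
    {"claw": 200, "dp": [0, 0, 0], "angular": [0, 0, 0]},
    {"claw": 255, "dp": [0, 0, 0], "angular": [0, 0, 0]}
  ]
}}

```text
clock: 24.13
tcp_pos: [0.4535, -0.3302, 0.0166]
orientation: [0.002, 0.746, 0.666, 0.0]
wrist_force: [0.6, 0.2, -0.4]
finger_gap: 0.0638
```

>>> {"method": "play_rows", "body": {
  "steps": [
    {"claw": 255, "dp": [0, 0, 0], "angular": [0, 0, 0]},
    {"claw": 255, "dp": [0, 0, 0], "angular": [0, 0, 0]},
    {"claw": 255, "dp": [0, 0, 0], "angular": [0, 0, 0]},
    {"claw": 255, "dp": [0, 0, 0], "angular": [0, 0, 0]},
    {"claw": 255, "dp": [0, 0, -0.01], "angular": [0, 0, 0]},
    {"claw": 255, "dp": [0, 0, -0.025], "angular": [0, 0, 0]},
    {"claw": 255, "dp": [0, 0, -0.035], "angular": [0, 0, 0]},
    {"claw": 255, "dp": [0, 0, -0.035], "angular": [0, 0, 0]}
  ]
}}

```text
clock: 24.8
tcp_pos: [0.4512, -0.3285, 0.1208]
orientation: [-0.001, 0.746, 0.666, -0.0]
wrist_force: [0.9, -0.6, -2.6]
finger_gap: 0.0481
```

```bash
python3 - <<'E'
from h import *
plan((*bed(0,.079),.121,1.6))
E
```

```text
t 24.8 tcp [ 0.4512 -0.3285  0.1208] rv [ 0.993 -0.114 -0.002] j [-0.77  0.35 -0.21  1.02  0.    0.91] F [ 0.9 -0.6 -2.6] gap 0.0481
leg rows 12 turn/row [-0.01 -0.01 -0.68] dp: [[0.0331, 0.0008, 0.0], [0.033, 0.0012, 0.0001], [0.033, 0.0016, 0.0], [0.033, 0.002, 0.0], [0.033, 0.0024, 0.0001], [0.033, 0.0028, -0.0], [0.0329, 0.0032, -0.0], [0.0328, 0.0035, -0.0], [0.0329, 0.004, -0.0], [0.0328, 0.0043, -0.0], [0.0327, 0.0047, -0.0], [0.0327, 0.0052, -0.0001]]
```

>>> {"method": "play_rows", "body": {
  "steps": [
    {"claw": 255, "dp": [0.0331, 0.0008, 0], "angular": [0, 0, -0.68]},
    {"claw": 255, "dp": [0.033, 0.0012, 0], "angular": [0, 0, -0.68]},
    {"claw": 255, "dp": [0.033, 0.0016, 0], "angular": [0, 0, -0.68]},
    {"claw": 255, "dp": [0.033, 0.002, 0], "angular": [0, 0, -0.68]},
    {"claw": 255, "dp": [0.033, 0.0024, 0], "angular": [0, 0, -0.68]},
    {"claw": 255, "dp": [0.033, 0.0028, 0], "angular": [0, 0, -0.68]},
    {"claw": 255, "dp": [0.0329, 0.0032, 0], "angular": [0, 0, -0.68]},
    {"claw": 255, "dp": [0.0328, 0.0035, 0], "angular": [0, 0, -0.68]}
  ]
}}

```text
clock: 25.47
tcp_pos: [0.4887, -0.0659, 0.1208]
orientation: [0.0, 0.714, 0.7, 0.0]
wrist_force: [0.3, 0.3, -2.1]
finger_gap: 0.0483
```

>>> {"method": "play_rows", "body": {
  "steps": [
    {"claw": 255, "dp": [0.0329, 0.004, 0], "angular": [0, 0, -0.68]},
    {"claw": 255, "dp": [0.0328, 0.0043, 0], "angular": [0, 0, -0.68]},
    {"claw": 255, "dp": [0.0327, 0.0047, 0], "angular": [0, 0, -0.68]},
    {"claw": 255, "dp": [0.0327, 0.0052, 0], "angular": [0, 0, -0.68]},
    {"claw": 255, "dp": [0, 0, 0], "angular": [0, 0, 0]},
    {"claw": 255, "dp": [0, 0, 0], "angular": [0, 0, 0]},
    {"claw": 255, "dp": [0, 0, 0], "angular": [0, 0, 0]},
    {"claw": 255, "dp": [0, 0, 0], "angular": [0, 0, 0]}
  ]
}}

```text
clock: 26.13
tcp_pos: [0.5072, 0.0627, 0.1202]
orientation: [0.0, 0.698, 0.717, -0.0]
wrist_force: [1.0, -0.0, -2.9]
finger_gap: 0.048
```

```bash
python3 - <<'E'
from h import *
s,im,d=snap('wrist');save(im,'h3.png',(120,100,520,480),1.5)
plan((*bed(0,.079),.034,1.6),v=.2)
E
```

```text
t 26.18 tcp [0.5072 0.0625 0.1201] rv [ 1.     0.026 -0.   ] j [-0.03  0.26 -0.33  0.98 -0.    1.51] F [-0.4  0.  -2.3] gap 0.0477
leg rows 1 turn/row [-0.    0.01 -0.09] dp: [[0.002, -0.0008, 0.0861]]
```

View pics/h3.png

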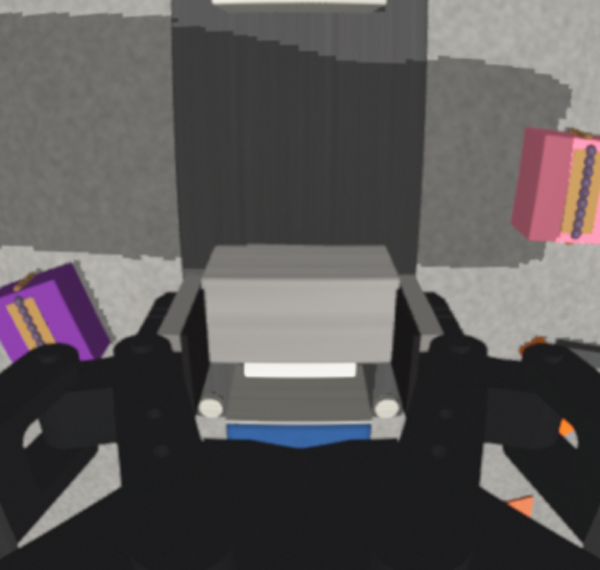

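Picture 10: the third block is held level, and the one behind it lies straight on the bed. I'll set it down.

>>> {"method": "play_rows", "body": {
  "steps": [
    {"claw": 255, "dp": [0.001, -0.001, 0.02], "angular": [0, 0, 0]},
    {"claw": 255, "dp": [0, 0, 0.03], "angular": [0, 0, 0]},
    {"claw": 255, "dp": [0, 0, 0.02], "angular": [0, 0, 0]},
    {"claw": 255, "dp": [0, 0, 0.01], "angular": [0, 0, 0]},
    {"claw": 255, "dp": [0, 0, 0.004], "angular": [0, 0, 0]},
    {"claw": 255, "dp": [0, 0, 0.001], "angular": [0, 0, 0]},
    {"claw": 255, "dp": [0, 0, 0], "angular": [0, 0, 0]},
    {"claw": 255, "dp": [0, 0, 0], "angular": [0, 0, 0]}
  ]
}}

```text
clock: 26.85
tcp_pos: [0.5073, 0.0641, 0.0358]
orientation: [0.001, 0.697, 0.717, 0.001]
wrist_force: [0.3, 0.3, -1.7]
finger_gap: 0.0479
```

>>> {"method": "play_rows", "body": {
  "steps": [
    {"claw": 255, "dp": [0, 0, 0.001], "angular": [0, 0, 0]},
    {"claw": 255, "dp": [0, 0, 0], "angular": [0, 0, 0]},
    {"claw": 100, "dp": [0, 0, 0], "angular": [0, 0, 0]},
    {"claw": 0, "dp": [0, 0, 0], "angular": [0, 0, 0]},
    {"claw": 0, "dp": [0, 0, 0], "angular": [0, 0, 0]},
    {"claw": 0, "dp": [0, 0, -0.02], "angular": [0, 0, 0]},
    {"claw": 0, "dp": [0, 0, -0.035], "angular": [0, 0, 0]},
    {"claw": 0, "dp": [0, 0, -0.035], "angular": [0, 0, 0]}
  ]
}}

```text
clock: 27.52
tcp_pos: [0.5048, 0.0647, 0.1237]
orientation: [-0.001, 0.697, 0.717, -0.001]
wrist_force: [0.9, 0.5, -0.0]
finger_gap: 0.0857
```

>>> {"method": "play_rows", "body": {
  "steps": [
    {"claw": 0, "dp": [0, 0, -0.04], "angular": [0, 0, 0]},
    {"claw": 0, "dp": [0, 0, -0.04], "angular": [0, 0, 0]},
    {"claw": 0, "dp": [0, 0, -0.04], "angular": [0, 0, 0]},
    {"claw": 0, "dp": [-0.03, 0, -0.02], "angular": [0, 0, 0]},
    {"claw": 0, "dp": [-0.02, 0, 0], "angular": [0, 0, 0]},
    {"claw": 0, "dp": [0, 0, 0], "angular": [0, 0, 0]},
    {"claw": 0, "dp": [0, 0, 0], "angular": [0, 0, 0]},
    {"claw": 0, "dp": [0, 0, 0], "angular": [0, 0, 0]}
  ]
}}

```text
clock: 28.18
tcp_pos: [0.5072, 0.0149, 0.2632]
orientation: [-0.001, 0.697, 0.717, -0.0]
wrist_force: [-1.3, -0.1, 0.1]
finger_gap: 0.0853
```

```bash
python3 - <<'E'
from h import *
s,im,d=snap('wrist');t,_=env.read_camera('top')
o=np.zeros((600,800,3),np.uint8);o[:300,:400]=cv2.resize(im,(400,300));o[:300,400:]=cv2.resize(im[100:340,200:520],(400,300));o[300:,:]=cv2.resize(t[200:320,120:500],(800,253))[0:1]*0
o[300:553]=cv2.resize(t[200:320,120:500],(800,253));save(o,'placed.png')
plan((.50,.33,.30,1.5))
E
```

```text
t 28.28 tcp [0.5071 0.0153 0.263 ] rv [ 1.     0.029 -0.002] j [-0.13  0.18 -0.07  1.32  0.    1.41] F [ 0.2 -0.4 -1. ] gap 0.0853
leg rows 10 turn/row [-0.01 -0.    0.02] dp: [[0.0315, 0.0002, -0.0037]]
```

View pics/placed.png

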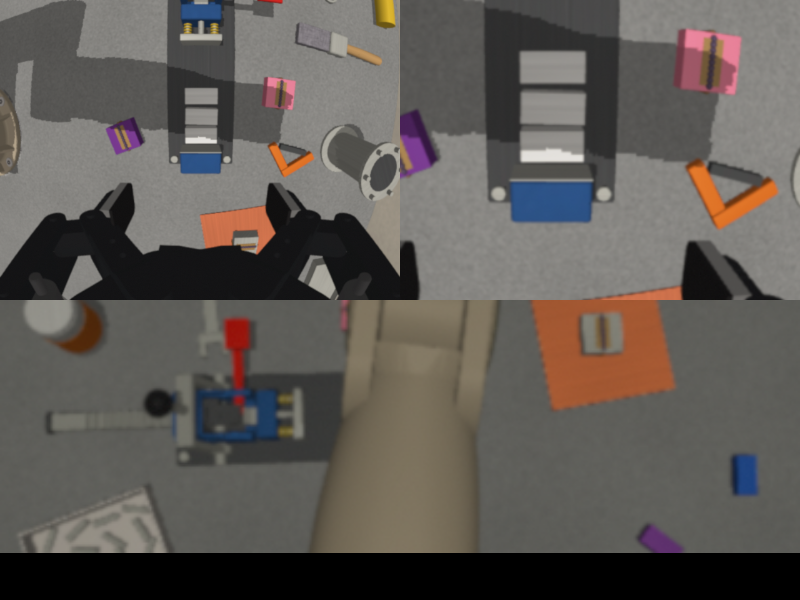

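```bash
python3 - <<'E'
from h import *
t,d=env.read_camera('top');P=cloud('top',d);V=t.max(2)
m=((V<50)&(P[...,2]>.15)&(P[...,2]<.25)).astype(np.uint8);m[:230]=0;m[270:]=0;m[:,:170]=0;m[:,220:]=0
ys,xs=np.nonzero(m);print(len(xs),xs.min(),xs.max(),ys.min(),ys.max());print('top',ray('top',(xs.min()+xs.max())/2,(ys.min()+ys.max())/2,.208))
class D(dict):pass
s=dict(tcp_pos=np.array([.5973,.2238,.3008]),orientation=[0,.698,.716,0]);print('wrist',wcast(s,174,136,.208))
print('bed line x at ball y', bed(0,.288+.0145))
plan((.50,.34,.30,1.5))
E
```

```text
133 189 202 243 254
top [0.50298811 0.29051813 0.208     ]
wrist [0.50223744 0.29242614 0.208     ]
bed line x at ball y (np.float64(0.5000537042861204), np.float64(0.28788205979970716))
t 28.33 tcp [0.5071 0.0154 0.2631] rv [ 1.     0.029 -0.002] j [-0.13  0.18 -0.07  1.32  0.    1.41] F [-0.4 -0.1  0.2] gap 0.0855
leg rows 10 turn/row [-0.01 -0.    0.02] dp: [[0.0325, 0.0002, -0.0037]]
```

>>> {"method": "play_rows", "body": {
  "steps": [
    {"claw": 255, "dp": [0.02, 0, -0.02], "angular": [0, 0, 0]},
    {"claw": 255, "dp": [0.03, 0, -0.02], "angular": [0, 0, 0]},
    {"claw": 255, "dp": [0.035, 0, 0], "angular": [0, 0, 0]},
    {"claw": 255, "dp": [0.04, 0, 0], "angular": [0, 0, 0]},
    {"claw": 255, "dp": [0.04, 0, 0], "angular": [0, 0, 0]},
    {"claw": 255, "dp": [0.04, 0, 0], "angular": [0, 0, 0]},
    {"claw": 255, "dp": [0.04, 0, 0], "angular": [0, 0, 0]},
    {"claw": 255, "dp": [0.04, 0, 0], "angular": [0, 0, 0]}
  ]
}}

```text
clock: 29.0
tcp_pos: [0.4986, 0.3021, 0.3034]
orientation: [-0.0, 0.697, 0.717, -0.0]
wrist_force: [0.3, -0.5, -0.3]
finger_gap: -0.0001
```

>>> {"method": "play_rows", "body": {
  "steps": [
    {"claw": 255, "dp": [0.03, 0, 0], "angular": [0, 0, 0]},
    {"claw": 255, "dp": [0.005, 0, 0], "angular": [0, 0, 0]},
    {"claw": 255, "dp": [0, 0, 0.02], "angular": [0, 0, 0]},
    {"claw": 255, "dp": [0, 0, 0.03], "angular": [0, 0, 0]},
    {"claw": 255, "dp": [0, 0, 0.03], "angular": [0, 0, 0]},
    {"claw": 255, "dp": [0, 0, 0.018], "angular": [0, 0, 0]},
    {"claw": 255, "dp": [0, 0, 0], "angular": [0, 0, 0]},
    {"claw": 255, "dp": [0, 0, 0], "angular": [0, 0, 0]}
  ]
}}

```text
clock: 29.67
tcp_pos: [0.4976, 0.334, 0.2049]
orientation: [-0.001, 0.697, 0.717, -0.002]
wrist_force: [-0.6, 0.1, 0.2]
finger_gap: 0.0005
```

```bash
python3 - <<'E'
from h import *
s,im,d=snap('wrist');save(im,'ball.png')
plan((.502,.33,.203,1.5),v=.3)
E
```

```text
t 29.72 tcp [0.4987 0.3344 0.2065] rv [ 1.     0.028 -0.   ] j [ 0.46  0.37  0.05  1.25 -0.    2.  ] F [0.4 0.3 0.3] gap 0.0002
leg rows 1 turn/row [-0.    0.    0.12] dp: [[-0.0045, 0.0032, 0.0035]]
```

>>> {"method": "play_rows", "body": {
  "steps": [
    {"claw": 255, "dp": [-0.01, 0.003, 0.003], "angular": [0, 0, 0]},
    {"claw": 255, "dp": [-0.015, 0, 0], "angular": [0, 0, 0]},
    {"claw": 255, "dp": [-0.02, 0, 0], "angular": [0, 0, 0]},
    {"claw": 255, "dp": [-0.02, 0, 0], "angular": [0, 0, 0]},
    {"claw": 255, "dp": [-0.015, 0, 0], "angular": [0, 0, 0]},
    {"claw": 255, "dp": [-0.01, 0, 0], "angular": [0, 0, 0]},
    {"claw": 255, "dp": [0, 0, 0], "angular": [0, 0, 0]},
    {"claw": 255, "dp": [0, 0, 0], "angular": [0, 0, 0]}
  ]
}}

```text
clock: 30.38
tcp_pos: [0.5052, 0.2444, 0.2046]
orientation: [0.0, 0.698, 0.716, 0.002]
wrist_force: [-0.3, 5.0, 4.4]
finger_gap: 0.0001
```

```bash
python3 - <<'E'
from h import *
t,d=env.read_camera('scene');w,_=env.read_camera('wrist')
o=np.zeros((300,800,3),np.uint8);o[:,:400]=cv2.resize(t[130:310,240:480],(400,300));o[:,400:]=cv2.resize(w,(400,300));save(o,'st1.png')
plan((.50,.242,.203,1.5),v=.3)
E
```

```text
t 30.48 tcp [0.5052 0.2451 0.2047] rv [1.    0.028 0.003] j [ 0.31  0.3  -0.06  1.21  0.    1.85] F [-0.7  5.6  4. ] gap 0.0001
leg rows 1 turn/row [ 0.18 -0.14  0.1 ] dp: [[-0.003, -0.0053, 0.0016]]
```

View pics/st1.png

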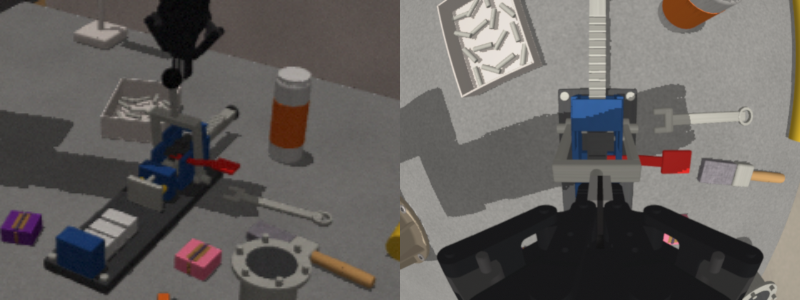

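>>> {"method": "play_rows", "body": {
  "steps": [
    {"claw": 255, "dp": [-0.003, -0.003, 0], "angular": [0, 0, 0]},
    {"claw": 255, "dp": [-0.003, 0, 0], "angular": [0, 0, 0]},
    {"claw": 255, "dp": [0, 0, 0], "angular": [0, 0, 0]},
    {"claw": 255, "dp": [0, 0, 0], "angular": [0, 0, 0]},
    {"claw": 255, "dp": [0, 0, 0], "angular": [0, 0, 0]},
    {"claw": 255, "dp": [0, 0, 0], "angular": [0, 0, 0]},
    {"claw": 255, "dp": [0, 0, 0], "angular": [0, 0, 0]},
    {"claw": 255, "dp": [0, 0, 0], "angular": [0, 0, 0]}
  ]
}}

```text
clock: 31.15
tcp_pos: [0.5029, 0.2397, 0.2041]
orientation: [0.0, 0.697, 0.717, 0.002]
wrist_force: [2.6, 6.2, -0.6]
finger_gap: -0.0001
```

>>> {"method": "play_rows", "body": {
  "steps": [
    {"claw": 255, "dp": [0.02, 0, 0], "angular": [0, 0, 0]},
    {"claw": 255, "dp": [0.03, 0, 0], "angular": [0, 0, 0]},
    {"claw": 255, "dp": [0.03, 0, 0], "angular": [0, 0, 0]},
    {"claw": 255, "dp": [0.013, 0, 0], "angular": [0, 0, 0]},
    {"claw": 255, "dp": [0, 0, 0], "angular": [0, 0, 0]},
    {"claw": 255, "dp": [0, 0, 0], "angular": [0, 0, 0]},
    {"claw": 255, "dp": [0, 0, 0], "angular": [0, 0, 0]},
    {"claw": 255, "dp": [0, 0, 0], "angular": [0, 0, 0]}
  ]
}}

```text
clock: 31.82
tcp_pos: [0.4989, 0.3302, 0.203]
orientation: [0.0, 0.698, 0.717, -0.0]
wrist_force: [-0.2, -0.5, -1.1]
finger_gap: 0.0004
```

```bash
cat > pad.py <<'E'
from h import *
s=env.get_state();t,d=env.read_camera('scene');P=cloud('scene',d)
# pad: bright face between bed y .05 and .17, z .035-.062
a=np.radians(1.6);q=P[...,:2]-np.array([.5085,-.0145]);by=-q[...,0]*np.sin(a)+q[...,1]*np.cos(a);bx=q[...,0]*np.cos(a)+q[...,1]*np.sin(a)
def med(m): return (np.median(by[m]).round(4),int(m.sum())) if m.sum() else None
m=(abs(bx)<.028)&(P[...,2]>.045)&(P[...,2]<.06)&(by>.03)&(by<.2)&(t.min(2)>70)
print('pad face y',med(m), np.percentile(by[m],[5,25,75]).round(4) if m.any() else '')
import sys
if len(sys.argv)>1: save(t,sys.argv[1],(260,160,480,320),3)
plan((.502,.334,.203,1.5),v=.3)
E
python3 pad.py
```

```text
pad face y (np.float64(0.0846), 25) [0.0351 0.0664 0.1563]
t 31.87 tcp [0.499  0.3302 0.2031] rv [1.    0.027 0.   ] j [ 0.45  0.37  0.04  1.24 -0.    1.99] F [-0.3  0.8 -0.3] gap -0.0001
leg rows 1 turn/row [0.   0.03 0.03] dp: [[0.0037, 0.0031, 0.0001]]
```

```bash
cat > pad.py <<'E'
from h import *
import sys
t,d=env.read_camera('top');c=env.calibration('top');T=np.array(c['world_from_camera'])
def proj(p):
    q=T[:3,:3].T@(np.array(p)-T[:3,3]);return c['fx']*q[0]/q[2]+c['cx'],c['fy']*q[1]/q[2]+c['cy']
g=t.astype(float).min(2)   # white stays bright, blue/yellow dark
ys=np.arange(.04,.20,.001);pr=[]
for y in ys:
    v=[]
    for x in np.linspace(-.02,.02,9):
        w=bed(x,y);u=proj((*w,.063));v.append(cv2.getRectSubPix(g.astype(np.float32),(1,1),u)[0,0])
    pr.append(np.median(v))
pr=np.array(pr);print('bright runs at bed y:',[(round(ys[i],3),int(pr[i])) for i in range(0,160,4)])
# lowest-y edge of pad strip, searching from y .04
e=np.where((pr[3:]-pr[:-3])>18)[0];print('rises',ys[e+1].round(3))
if len(sys.argv)>1: save(t,sys.argv[1],(180,200,380,300),4)
plan((.502,.334,.203,1.5),v=.3)
E
python3 pad.py p1.png
```

```text
bright runs at bed y: [(np.float64(0.04), 156), (np.float64(0.044), 158), (np.float64(0.048), 156), (np.float64(0.052), 157), (np.float64(0.056), 152), (np.float64(0.06), 110), (np.float64(0.064), 77), (np.float64(0.068), 131), (np.float64(0.072), 158), (np.float64(0.076), 157), (np.float64(0.08), 156), (np.float64(0.084), 157), (np.float64(0.088), 149), (np.float64(0.092), 103), (np.float64(0.096), 62), (np.float64(0.1), 57), (np.float64(0.104), 57), (np.float64(0.108), 58), (np.float64(0.112), 57), (np.float64(0.116), 58), (np.float64(0.12), 57), (np.float64(0.124), 57), (np.float64(0.128), 57), (np.float64(0.132), 57), (np.float64(0.136), 57), (np.float64(0.14), 57), (np.float64(0.144), 57), (np.float64(0.148), 63), (np.float64(0.152), 96), (np.float64(0.156), 119), (np.float64(0.16), 112), (np.float64(0.164), 74), (np.float64(0.168), 57), (np.float64(0.172), 59), (np.float64(0.176), 55), (np.float64(0.18), 53), (np.float64(0.184), 37), (np.float64(0.188), 30), (np.float64(0.192), 30), (np.float64(0.196), 30)]
rises [0.064 0.065 0.066 0.067 0.068 0.069 0.149 0.15  0.151 0.152 0.153]
t 31.92 tcp [0.499  0.3303 0.2031] rv [1.    0.027 0.   ] j [ 0.45  0.37  0.04  1.24 -0.    1.99] F [-0.4  0.4 -1. ] gap -0.0
leg rows 1 turn/row [0.01 0.02 0.02] dp: [[0.0037, 0.0031, 0.0001]]
```

View pics/p1.png

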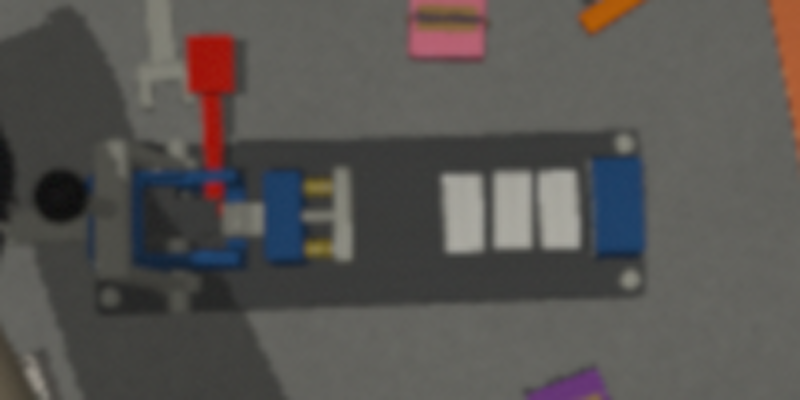

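>>> {"method": "play_rows", "body": {
  "steps": [
    {"claw": 255, "dp": [-0.02, 0.001, 0], "angular": [0, 0, 0]},
    {"claw": 255, "dp": [-0.03, 0, 0], "angular": [0, 0, 0]},
    {"claw": 255, "dp": [-0.03, 0, 0], "angular": [0, 0, 0]},
    {"claw": 255, "dp": [-0.013, 0, 0], "angular": [0, 0, 0]},
    {"claw": 255, "dp": [0, 0, 0], "angular": [0, 0, 0]},
    {"claw": 255, "dp": [0, 0, 0], "angular": [0, 0, 0]},
    {"claw": 255, "dp": [0, 0, 0], "angular": [0, 0, 0]},
    {"claw": 255, "dp": [0, 0, 0], "angular": [0, 0, 0]}
  ]
}}

```text
clock: 32.58
tcp_pos: [0.5027, 0.2394, 0.2035]
orientation: [-0.001, 0.697, 0.717, 0.001]
wrist_force: [0.0, 6.1, 1.8]
finger_gap: 0.0001
```

>>> {"method": "play_rows", "body": {
  "steps": [
    {"claw": 255, "dp": [0.02, 0, 0], "angular": [0, 0, 0]},
    {"claw": 255, "dp": [0.03, 0, 0], "angular": [0, 0, 0]},
    {"claw": 255, "dp": [0.03, 0, 0], "angular": [0, 0, 0]},
    {"claw": 255, "dp": [0.013, 0, 0], "angular": [0, 0, 0]},
    {"claw": 255, "dp": [0, 0, 0], "angular": [0, 0, 0]},
    {"claw": 255, "dp": [0, 0, 0], "angular": [0, 0, 0]},
    {"claw": 255, "dp": [0, 0, 0], "angular": [0, 0, 0]},
    {"claw": 255, "dp": [0, 0, 0], "angular": [0, 0, 0]}
  ]
}}

```text
clock: 33.25
tcp_pos: [0.4999, 0.3302, 0.2029]
orientation: [0.0, 0.698, 0.716, -0.0]
wrist_force: [0.6, -0.3, -0.4]
finger_gap: -0.0004
```

>>> {"method": "play_rows", "body": {
  "steps": [
    {"claw": 255, "dp": [-0.02, 0, 0], "angular": [0, 0, 0]},
    {"claw": 255, "dp": [-0.03, 0, 0], "angular": [0, 0, 0]},
    {"claw": 255, "dp": [-0.03, 0, 0], "angular": [0, 0, 0]},
    {"claw": 255, "dp": [-0.013, 0, 0], "angular": [0, 0, 0]},
    {"claw": 255, "dp": [0, 0, 0], "angular": [0, 0, 0]},
    {"claw": 255, "dp": [0, 0, 0], "angular": [0, 0, 0]},
    {"claw": 255, "dp": [0, 0, 0], "angular": [0, 0, 0]},
    {"claw": 255, "dp": [0, 0, 0], "angular": [0, 0, 0]}
  ]
}}

```text
clock: 33.92
tcp_pos: [0.5026, 0.2391, 0.2034]
orientation: [-0.001, 0.697, 0.717, 0.001]
wrist_force: [-0.2, 6.6, -0.1]
finger_gap: -0.0002
```

>>> {"method": "play_rows", "body": {
  "steps": [
    {"claw": 255, "dp": [0.02, 0, 0], "angular": [0, 0, 0]},
    {"claw": 255, "dp": [0.03, 0, 0], "angular": [0, 0, 0]},
    {"claw": 255, "dp": [0.03, 0, 0], "angular": [0, 0, 0]},
    {"claw": 255, "dp": [0.013, 0, 0], "angular": [0, 0, 0]},
    {"claw": 255, "dp": [0, 0, 0], "angular": [0, 0, 0]},
    {"claw": 255, "dp": [0, 0, 0], "angular": [0, 0, 0]},
    {"claw": 255, "dp": [0, 0, 0], "angular": [0, 0, 0]},
    {"claw": 255, "dp": [0, 0, 0], "angular": [0, 0, 0]}
  ]
}}

```text
clock: 34.58
tcp_pos: [0.4999, 0.3301, 0.2029]
orientation: [0.0, 0.698, 0.716, -0.0]
wrist_force: [-0.3, -0.4, -0.3]
finger_gap: 0.0001
```

```bash
python3 pad.py | tail -4
```

```text
rises [0.064 0.065 0.066 0.067 0.068 0.069 0.129 0.13  0.131 0.132 0.133 0.184
 0.185 0.186 0.187]
t 34.63 tcp [0.5    0.3302 0.203 ] rv [ 1.     0.026 -0.   ] j [ 0.45  0.37  0.04  1.24 -0.    1.99] F [ 0.6 -0.4  0. ] gap -0.0002
leg rows 1 turn/row [-0.    0.02  0.01] dp: [[0.0038, 0.0021, 0.0]]
```

>>> {"method": "play_rows", "body": {
  "steps": [
    {"claw": 255, "dp": [-0.02, 0, 0], "angular": [0, 0, 0]},
    {"claw": 255, "dp": [-0.03, 0, 0], "angular": [0, 0, 0]},
    {"claw": 255, "dp": [-0.03, 0, 0], "angular": [0, 0, 0]},
    {"claw": 255, "dp": [-0.013, 0, 0], "angular": [0, 0, 0]},
    {"claw": 255, "dp": [0, 0, 0], "angular": [0, 0, 0]},
    {"claw": 255, "dp": [0, 0, 0], "angular": [0, 0, 0]},
    {"claw": 255, "dp": [0, 0, 0], "angular": [0, 0, 0]},
    {"claw": 255, "dp": [0, 0, 0], "angular": [0, 0, 0]}
  ]
}}

```text
clock: 35.3
tcp_pos: [0.5026, 0.2393, 0.2034]
orientation: [-0.001, 0.697, 0.717, 0.001]
wrist_force: [-0.7, 7.6, 1.5]
finger_gap: 0.0001
```

>>> {"method": "play_rows", "body": {
  "steps": [
    {"claw": 255, "dp": [0.02, 0, 0], "angular": [0, 0, 0]},
    {"claw": 255, "dp": [0.03, 0, 0], "angular": [0, 0, 0]},
    {"claw": 255, "dp": [0.03, 0, 0], "angular": [0, 0, 0]},
    {"claw": 255, "dp": [0.013, 0, 0], "angular": [0, 0, 0]},
    {"claw": 255, "dp": [0, 0, 0], "angular": [0, 0, 0]},
    {"claw": 255, "dp": [0, 0, 0], "angular": [0, 0, 0]},
    {"claw": 255, "dp": [0, 0, 0], "angular": [0, 0, 0]},
    {"claw": 255, "dp": [0, 0, 0], "angular": [0, 0, 0]}
  ]
}}

```text
clock: 35.97
tcp_pos: [0.4999, 0.3302, 0.2029]
orientation: [0.0, 0.698, 0.716, -0.0]
wrist_force: [0.2, 0.6, -0.3]
finger_gap: 0.0004
```

>>> {"method": "play_rows", "body": {
  "steps": [
    {"claw": 255, "dp": [-0.02, 0, 0], "angular": [0, 0, 0]},
    {"claw": 255, "dp": [-0.03, 0, 0], "angular": [0, 0, 0]},
    {"claw": 255, "dp": [-0.03, 0, 0], "angular": [0, 0, 0]},
    {"claw": 255, "dp": [-0.013, 0, 0], "angular": [0, 0, 0]},
    {"claw": 255, "dp": [0, 0, 0], "angular": [0, 0, 0]},
    {"claw": 255, "dp": [0, 0, 0], "angular": [0, 0, 0]},
    {"claw": 255, "dp": [0, 0, 0], "angular": [0, 0, 0]},
    {"claw": 255, "dp": [0, 0, 0], "angular": [0, 0, 0]}
  ]
}}

```text
clock: 36.63
tcp_pos: [0.5026, 0.2391, 0.2034]
orientation: [-0.001, 0.697, 0.717, 0.001]
wrist_force: [-0.5, 5.5, 0.5]
finger_gap: -0.0001
```

>>> {"method": "play_rows", "body": {
  "steps": [
    {"claw": 255, "dp": [0.02, 0, 0], "angular": [0, 0, 0]},
    {"claw": 255, "dp": [0.03, 0, 0], "angular": [0, 0, 0]},
    {"claw": 255, "dp": [0.03, 0, 0], "angular": [0, 0, 0]},
    {"claw": 255, "dp": [0.013, 0, 0], "angular": [0, 0, 0]},
    {"claw": 255, "dp": [0, 0, 0], "angular": [0, 0, 0]},
    {"claw": 255, "dp": [0, 0, 0], "angular": [0, 0, 0]},
    {"claw": 255, "dp": [0, 0, 0], "angular": [0, 0, 0]},
    {"claw": 255, "dp": [0, 0, 0], "angular": [0, 0, 0]}
  ]
}}

```text
clock: 37.3
tcp_pos: [0.4999, 0.3301, 0.203]
orientation: [0.0, 0.698, 0.716, -0.0]
wrist_force: [-0.0, -0.3, 0.3]
finger_gap: 0.0003
```

>>> {"method": "play_rows", "body": {
  "steps": [
    {"claw": 255, "dp": [-0.02, 0, 0], "angular": [0, 0, 0]},
    {"claw": 255, "dp": [-0.03, 0, 0], "angular": [0, 0, 0]},
    {"claw": 255, "dp": [-0.03, 0, 0], "angular": [0, 0, 0]},
    {"claw": 255, "dp": [-0.013, 0, 0], "angular": [0, 0, 0]},
    {"claw": 255, "dp": [0, 0, 0], "angular": [0, 0, 0]},
    {"claw": 255, "dp": [0, 0, 0], "angular": [0, 0, 0]},
    {"claw": 255, "dp": [0, 0, 0], "angular": [0, 0, 0]},
    {"claw": 255, "dp": [0, 0, 0], "angular": [0, 0, 0]}
  ]
}}

```text
clock: 37.97
tcp_pos: [0.5026, 0.2391, 0.2034]
orientation: [-0.001, 0.697, 0.717, 0.001]
wrist_force: [-1.3, 5.9, 1.1]
finger_gap: -0.0001
```

>>> {"method": "play_rows", "body": {
  "steps": [
    {"claw": 255, "dp": [0.02, 0, 0], "angular": [0, 0, 0]},
    {"claw": 255, "dp": [0.03, 0, 0], "angular": [0, 0, 0]},
    {"claw": 255, "dp": [0.03, 0, 0], "angular": [0, 0, 0]},
    {"claw": 255, "dp": [0.013, 0, 0], "angular": [0, 0, 0]},
    {"claw": 255, "dp": [0, 0, 0], "angular": [0, 0, 0]},
    {"claw": 255, "dp": [0, 0, 0], "angular": [0, 0, 0]},
    {"claw": 255, "dp": [0, 0, 0], "angular": [0, 0, 0]},
    {"claw": 255, "dp": [0, 0, 0], "angular": [0, 0, 0]}
  ]
}}

```text
clock: 38.63
tcp_pos: [0.4999, 0.3301, 0.2029]
orientation: [0.0, 0.698, 0.716, -0.0]
wrist_force: [-0.5, 0.4, -0.3]
finger_gap: 0.0001
```

```bash
python3 pad.py | tail -4
```

```text
rises [0.064 0.065 0.066 0.067 0.068 0.069 0.099 0.1   0.101 0.102 0.103 0.104
 0.155 0.156 0.157 0.158]
t 38.68 tcp [0.5    0.3301 0.203 ] rv [ 1.     0.026 -0.   ] j [ 0.45  0.37  0.04  1.24 -0.    1.99] F [ 0.6  0.4 -0.1] gap 0.0002
leg rows 1 turn/row [-0.    0.02  0.01] dp: [[0.0038, 0.0021, 0.0]]
```

>>> {"method": "play_rows", "body": {
  "steps": [
    {"claw": 255, "dp": [-0.02, 0, 0], "angular": [0, 0, 0]},
    {"claw": 255, "dp": [-0.03, 0, 0], "angular": [0, 0, 0]},
    {"claw": 255, "dp": [-0.03, 0, 0], "angular": [0, 0, 0]},
    {"claw": 255, "dp": [-0.013, 0, 0], "angular": [0, 0, 0]},
    {"claw": 255, "dp": [0, 0, 0], "angular": [0, 0, 0]},
    {"claw": 255, "dp": [0, 0, 0], "angular": [0, 0, 0]},
    {"claw": 255, "dp": [0, 0, 0], "angular": [0, 0, 0]},
    {"claw": 255, "dp": [0, 0, 0], "angular": [0, 0, 0]}
  ]
}}

```text
clock: 39.35
tcp_pos: [0.5027, 0.2392, 0.2034]
orientation: [-0.001, 0.697, 0.717, 0.001]
wrist_force: [-0.7, 6.1, 0.0]
finger_gap: 0.0002
```

>>> {"method": "play_rows", "body": {
  "steps": [
    {"claw": 255, "dp": [0.02, 0, 0], "angular": [0, 0, 0]},
    {"claw": 255, "dp": [0.03, 0, 0], "angular": [0, 0, 0]},
    {"claw": 255, "dp": [0.03, 0, 0], "angular": [0, 0, 0]},
    {"claw": 255, "dp": [0.013, 0, 0], "angular": [0, 0, 0]},
    {"claw": 255, "dp": [0, 0, 0], "angular": [0, 0, 0]},
    {"claw": 255, "dp": [0, 0, 0], "angular": [0, 0, 0]},
    {"claw": 255, "dp": [0, 0, 0], "angular": [0, 0, 0]},
    {"claw": 255, "dp": [0, 0, 0], "angular": [0, 0, 0]}
  ]
}}

```text
clock: 40.02
tcp_pos: [0.4999, 0.3301, 0.2029]
orientation: [0.0, 0.698, 0.716, -0.0]
wrist_force: [-0.0, -0.0, 0.2]
finger_gap: -0.0002
```

>>> {"method": "play_rows", "body": {
  "steps": [
    {"claw": 255, "dp": [-0.02, 0, 0], "angular": [0, 0, 0]},
    {"claw": 255, "dp": [-0.03, 0, 0], "angular": [0, 0, 0]},
    {"claw": 255, "dp": [-0.03, 0, 0], "angular": [0, 0, 0]},
    {"claw": 255, "dp": [-0.013, 0, 0], "angular": [0, 0, 0]},
    {"claw": 255, "dp": [0, 0, 0], "angular": [0, 0, 0]},
    {"claw": 255, "dp": [0, 0, 0], "angular": [0, 0, 0]},
    {"claw": 255, "dp": [0, 0, 0], "angular": [0, 0, 0]},
    {"claw": 255, "dp": [0, 0, 0], "angular": [0, 0, 0]}
  ]
}}

```text
clock: 40.68
tcp_pos: [0.5027, 0.239, 0.2034]
orientation: [-0.001, 0.697, 0.717, 0.001]
wrist_force: [0.9, 5.5, 1.2]
finger_gap: 0.0002
```

>>> {"method": "play_rows", "body": {
  "steps": [
    {"claw": 255, "dp": [0.02, 0, 0], "angular": [0, 0, 0]},
    {"claw": 255, "dp": [0.03, 0, 0], "angular": [0, 0, 0]},
    {"claw": 255, "dp": [0.03, 0, 0], "angular": [0, 0, 0]},
    {"claw": 255, "dp": [0.013, 0, 0], "angular": [0, 0, 0]},
    {"claw": 255, "dp": [0, 0, 0], "angular": [0, 0, 0]},
    {"claw": 255, "dp": [0, 0, 0], "angular": [0, 0, 0]},
    {"claw": 255, "dp": [0, 0, 0], "angular": [0, 0, 0]},
    {"claw": 255, "dp": [0, 0, 0], "angular": [0, 0, 0]}
  ]
}}

```text
clock: 41.35
tcp_pos: [0.4999, 0.3301, 0.203]
orientation: [0.0, 0.698, 0.716, -0.0]
wrist_force: [0.1, -0.8, -0.3]
finger_gap: 0.0003
```

>>> {"method": "play_rows", "body": {
  "steps": [
    {"claw": 255, "dp": [-0.02, 0, 0], "angular": [0, 0, 0]},
    {"claw": 255, "dp": [-0.03, 0, 0], "angular": [0, 0, 0]},
    {"claw": 255, "dp": [-0.03, 0, 0], "angular": [0, 0, 0]},
    {"claw": 255, "dp": [-0.013, 0, 0], "angular": [0, 0, 0]},
    {"claw": 255, "dp": [0, 0, 0], "angular": [0, 0, 0]},
    {"claw": 255, "dp": [0, 0, 0], "angular": [0, 0, 0]},
    {"claw": 255, "dp": [0, 0, 0], "angular": [0, 0, 0]},
    {"claw": 255, "dp": [0, 0, 0], "angular": [0, 0, 0]}
  ]
}}

```text
clock: 42.02
tcp_pos: [0.5027, 0.2394, 0.2034]
orientation: [-0.001, 0.697, 0.717, 0.002]
wrist_force: [0.8, 7.3, 1.5]
finger_gap: 0.0
```

>>> {"method": "play_rows", "body": {
  "steps": [
    {"claw": 255, "dp": [0.02, 0, 0], "angular": [0, 0, 0]},
    {"claw": 255, "dp": [0.03, 0, 0], "angular": [0, 0, 0]},
    {"claw": 255, "dp": [0.03, 0, 0], "angular": [0, 0, 0]},
    {"claw": 255, "dp": [0.013, 0, 0], "angular": [0, 0, 0]},
    {"claw": 255, "dp": [0, 0, 0], "angular": [0, 0, 0]},
    {"claw": 255, "dp": [0, 0, 0], "angular": [0, 0, 0]},
    {"claw": 255, "dp": [0, 0, 0], "angular": [0, 0, 0]},
    {"claw": 255, "dp": [0, 0, 0], "angular": [0, 0, 0]}
  ]
}}

```text
clock: 42.68
tcp_pos: [0.4999, 0.3301, 0.2029]
orientation: [0.0, 0.698, 0.716, -0.0]
wrist_force: [0.4, 0.5, 0.4]
finger_gap: -0.0
```

```bash
cat > gap.py <<'E'
from h import *
t,d=env.read_camera('top');h=cv2.cvtColor(t,cv2.COLOR_RGB2HSV);np.savez('last.npz',im=t,d=d)
m=((h[...,0]>100)&(h[...,0]<125)&(h[...,1]>120)).astype(np.uint8);m[:225]=0;m[280:]=0;m[:,:180]=0;m[:,360:]=0
n,l,st,c=cv2.connectedComponentsWithStats(m)
a=np.radians(1.6)
for i in range(1,n):
    if st[i,4]>60:
        w=ray('top',*c[i],.07);q=w[:2]-np.array([.5085,-.0145]);print('blue bed y',round(-q[0]*np.sin(a)+q[1]*np.cos(a),4),st[i])
E
python3 gap.py; python3 pad.py p9.png|tail -4
```

```text
blue bed y -0.0195 [328 239  13  25 283]
blue bed y 0.2586 [213 243  29  24 211]
blue bed y 0.1145 [277 242  10  23 201]
bright runs at bed y: [(np.float64(0.04), 157), (np.float64(0.044), 155), (np.float64(0.048), 147), (np.float64(0.052), 155), (np.float64(0.056), 157), (np.float64(0.06), 155), (np.float64(0.064), 156), (np.float64(0.068), 153), (np.float64(0.072), 135), (np.float64(0.076), 127), (np.float64(0.08), 114), (np.float64(0.084), 80), (np.float64(0.088), 60), (np.float64(0.092), 59), (np.float64(0.096), 60), (np.float64(0.1), 52), (np.float64(0.104), 40), (np.float64(0.108), 30), (np.float64(0.112), 30), (np.float64(0.116), 29), (np.float64(0.12), 30), (np.float64(0.124), 34), (np.float64(0.128), 64), (np.float64(0.132), 78), (np.float64(0.136), 73), (np.float64(0.14), 68), (np.float64(0.144), 69), (np.float64(0.148), 67), (np.float64(0.152), 66), (np.float64(0.156), 68), (np.float64(0.16), 68), (np.float64(0.164), 71), (np.float64(0.168), 72), (np.float64(0.172), 70), (np.float64(0.176), 68), (np.float64(0.18), 70), (np.float64(0.184), 70), (np.float64(0.188), 73), (np.float64(0.192), 68), (np.float64(0.196), 67)]
rises [0.125 0.126 0.127 0.128]
t 42.78 tcp [0.5    0.3303 0.2031] rv [1.    0.026 0.   ] j [ 0.45  0.37  0.04  1.24 -0.    1.99] F [-0.   0.7  1.5] gap -0.0
leg rows 1 turn/row [0.   0.01 0.01] dp: [[0.0037, 0.0021, 0.0001]]
```

View pics/p9.png

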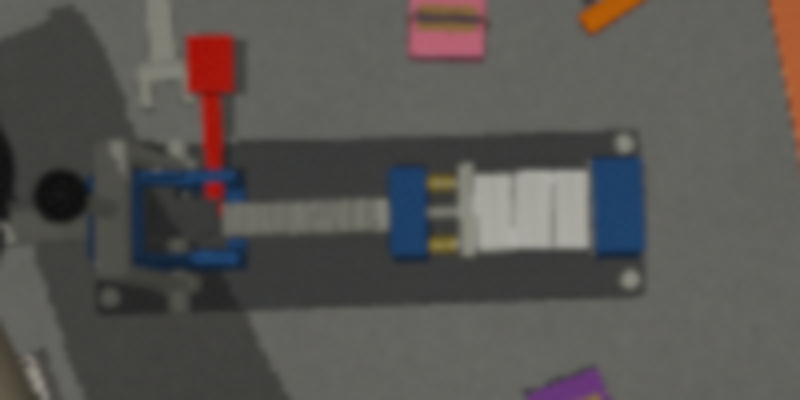

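>>> {"method": "play_rows", "body": {
  "steps": [
    {"claw": 255, "dp": [-0.02, 0, 0], "angular": [0, 0, 0]},
    {"claw": 255, "dp": [-0.03, 0, 0], "angular": [0, 0, 0]},
    {"claw": 255, "dp": [-0.03, 0, 0], "angular": [0, 0, 0]},
    {"claw": 255, "dp": [-0.013, 0, 0], "angular": [0, 0, 0]},
    {"claw": 255, "dp": [0, 0, 0], "angular": [0, 0, 0]},
    {"claw": 255, "dp": [0, 0, 0], "angular": [0, 0, 0]},
    {"claw": 255, "dp": [0, 0, 0], "angular": [0, 0, 0]},
    {"claw": 255, "dp": [0, 0, 0], "angular": [0, 0, 0]}
  ]
}}

```text
clock: 43.45
tcp_pos: [0.5029, 0.24, 0.2036]
orientation: [-0.001, 0.697, 0.717, 0.002]
wrist_force: [-0.0, 8.9, 0.2]
finger_gap: -0.0001
```

>>> {"method": "play_rows", "body": {
  "steps": [
    {"claw": 255, "dp": [0.02, 0, 0], "angular": [0, 0, 0]},
    {"claw": 255, "dp": [0.03, 0, 0], "angular": [0, 0, 0]},
    {"claw": 255, "dp": [0.03, 0, 0], "angular": [0, 0, 0]},
    {"claw": 255, "dp": [0.02, 0, 0], "angular": [0, 0, 0]},
    {"claw": 255, "dp": [0.01, 0, -0.02], "angular": [0, 0, 0]},
    {"claw": 255, "dp": [0, 0, -0.03], "angular": [0, 0, 0]},
    {"claw": 255, "dp": [0, 0, -0.03], "angular": [0, 0, 0]},
    {"claw": 255, "dp": [0, 0, 0], "angular": [0, 0, 0]}
  ]
}}

```text
clock: 44.12
tcp_pos: [0.5012, 0.3491, 0.2892]
orientation: [0.002, 0.697, 0.717, 0.004]
wrist_force: [0.7, 0.2, 1.5]
finger_gap: -0.0001
```

```bash
python3 gap.py; python3 - <<'E'
from h import *
t=np.load('last.npz')['im'];w,_=env.read_camera('scene')
o=np.zeros((600,800,3),np.uint8);o[:300]=cv2.resize(t[190:295,160:440],(800,300));o[300:,:400]=cv2.resize(w[130:310,240:480],(400,300));o[300:,400:]=cv2.resize(w[250:430,200:440],(400,300));save(o,'fin.png')
E
python3 m.py >/dev/null; python3 - <<'E'
from h import *
exec(open('m.py').read().replace("z=np.load('top1.npz')","z=np.load('last.npz')").split("comp(white")[0])
comp((H<12)&(S>100)&(V>80)&box,'cop',300,6000,None)
m=np.zeros_like(H,bool);m[195:245,380:440]=1
comp((S<60)&(V>100)&m,'pair',30,900,.028)
plan((.5,.34,.3,1.5))
E
```

```text
blue bed y -0.0196 [328 239  13  25 287]
blue bed y 0.1044 [281 241  10  24 203]
blue bed y 0.2584 [213 243  29  24 212]
cop [405.3 218.4] 3112 z 0.002 ctr [ 605.6 -230.8] size [160.9 161.1] ang 9.8
pair [405.1 215.5] 220 z 0.027 ctr [ 607.5 -225.8] size [48.4 45.8] ang 89.6
t 44.22 tcp [0.5002 0.3483 0.2846] rv [1.    0.027 0.003] j [ 0.48  0.37  0.24  1.44 -0.    2.02] F [-0.   0.1  0.1] gap 0.0004
leg rows 1 turn/row [ 0.19 -0.06  0.06] dp: [[-0.0083, -0.0004, -0.0155]]
```

View pics/fin.png

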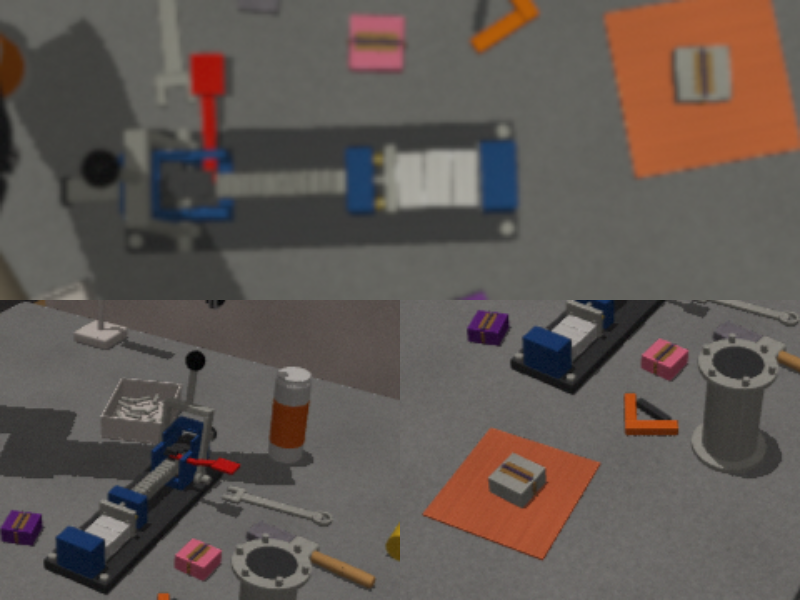

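The jaw advanced another 10 mm and the spring gap is about half. The ball lever is back at rest, the pair lies on the copper and the hand is clear, so I'll hand in.

```bash
python3 -c "
from workcell import env
print(env.hand_in())"
```

```text
the job is handed in; nothing more can be done
None
```

The job is done and handed in at about 44 s of the 210 s allowed; `hand_in` reported no verdict.

**What I did:**
- **Release and pair:** I held the red lever on its stop until the jaw was fully back, then laid the welded pair on the copper sheet.
- **Blocks:** I laid all three loose steel blocks across the bed between the jaws. One had been knocked a few centimetres aside, so I measured it again before picking it.
- **Pumping:** I gave ten full strokes on the ball lever, each gaining one 10 mm tooth.

**Last checks:**
- **Pair:** it lies flat about 5 mm from the sheet's centre.
- **Blocks and pad:** the pack looks snug, straight and centred. The last stroke moved the jaw 10 mm against it and about halved the spring gap. Tooth count and pack length put the pad about 10.5 mm in; I did not measure that directly.
- **Levers and hand:** both levers look at rest, and the hand is clear of everything.
- **Bench:** the other things looked undisturbed in the pictures; I did not measure each one.

Two readings went wrong on the way: the first release press was too shallow and I had to press deeper, and my first way of measuring the pad in the scene camera was too noisy, so I used the top camera instead.

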